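# Take the odd bearing out of the pile

### The arm

A 7-joint arm with a two-finger parallel gripper is mounted at the origin on a cart in front of the work surface, level with it; the furniture and walls round the work are solid. World frame = base frame: x ahead of the robot, y to its left, z up, the work surface at z = 0. Lengths are in m, angles in rad, forces in N, time in s.
With the tool pointing down it reaches from about 0.425 to 0.95 m from the base axis. Payload 4.7 kg.
Tool frame: the origin (TCP) lies midway between the tips of the shut fingers; the grasp point (between the pads) lies 19 mm behind it; z points along the fingers, y is the direction in which the jaws open and shut (so a half turn about z gives the same grasp; the last joint's range is limited). The gripper opens to 85 mm and grips with 20 to 120 N. Pads are 22 mm wide; open, the fingers measure 114 mm over their backs; the gripper's body (76 mm by 85 mm) begins 54 mm behind the grasp point. The pads swing forward as they close: fully open they stand 13 mm farther back than shut.
Start: joints at [1.164, 0.469, -0.049, 1.532, 0.024, 1.141, -0.082], TCP at [0.249, -0.627, 0.199] pointing down, gripper open.
Joint ranges: [-2.59, 2.59], [-0.33, 1.99], [-1.39, 1.29], [0.1, 2.45], [-1.04, 4.18], [0.21, 1.99], [-2.66, 2.66]. Speed limits (rad/s): [2.57, 2.57, 3.14, 3.14, 3.14, 3.14, 3.14].

### API

Orientations are given as a 3x3 rotation matrix whose columns are the frame's x, y, z axes.
In Python, from rig import * gives the robot as it stands.
- The arm moves only by the tool jog_arm, never from a script. Its argument "moves" is a list of rows, each a list of 3 entries, a list of its own where there are three numbers: the finger opening in m, from 0 to 0.0854, then the shift along the world's x, y, z in m, then the turn, a rotation vector about the world's x, y, z in rad. In form: [[gripper, [tx, ty, tz], [ax, ay, az]], ...]. A call has 1 to 12 rows; each row shifts and turns the pose as measured when the row begins; what a row does not reach is not made up. A row lasts 1/10 s, in which the tool goes at most 50 mm and 8.59 degrees, less where a joint would pass 70% of its speed; a pose out of reach is approached as far as the arm can. A call is refused whole if a number of a shift passes 0.05 or a number of a turn 0.15, either way. A call with a gripper value outside its range is refused whole. The fingers move at their own pace and stop on an object; "newtons" is the grip in N (left out, the last holds). Time passes only in rows, so rows that do not move let the fingers close. It gives the time, the measured TCP pose, the force and the opening at its end, in the units of the state.
- get_obs(): the state, without advancing time (a new reading comes with each control period).
- snapshot(name): name is "side" or "top" or "wrist"; returns a dict with "color" (384x512x3 uint8, red, green, blue), "vertical_fov" (degrees; the focal length in pixels is half the picture's height over the tangent of half this angle, whatever the lens; pixels are square), "cx", "cy" (the principal point, pixels), "world_from_camera" (4x4, takes a point from camera to world coordinates). Camera axes: x right, y down, z forward; pixel columns grow to the right and rows downward; lengths in m; the calibration is good to about 2 mm. A picture is of the moment at which its call begins. There is no depth.
- job_done(): hands the job in, once; it reports no verdict.
The state is a dict: "time_s": time; "q": joint angles; "qd": joint speeds; "tau": joint torques, N m; "position": TCP position; "orientation": TCP orientation; "wrist_force": force on the tool from outside, world axes, zero at the start; "ft_torque": the same for the moment, N m; "gripper_width": finger opening in m.
Only numpy, scipy, OpenCV 4.12 (cv2) and the standard library are available. Lean on these libraries where they do the work, as an engineer would, in place of code of your own. Each camera call takes 0.05 s, during which the arm holds its last target.

### The job

A small bearing has got in between the two large ones in the pile of three. Take it out and lay it on top of the other small bearing that lies by itself, and put the upper large bearing back on the lower large one, each laid flat and centred on the one below. Leave the lower large bearing and the lone small one where they lie.

Things in the scene. Friction and masses are not known exactly. Their poses are not given: they have to be found in the camera images.
- big_top_c (a point): Large steel ball bearing, 62 mm across and 16 mm high, lying flat, the top one of the pile of three; it can be up to 4 mm off centre on the small one under it. Take it across the rim; 0.1 to 0.25 kg. The point is its centre, 8 mm above its underside; z is its upright axis. The bench half-way between the pile and the lone small bearing is bare for 50 mm all round: room to lay a bearing down.
- small_mid_c (a point): Small steel ball bearing, 52 mm across and 16 mm high, lying flat, in the middle of the pile of three, up to 4 mm off centre on the large one under it, whose rim stands out round it; 0.1 to 0.25 kg. The point is its centre, 8 mm above its underside; z is its upright axis.
- big_bottom_c (a point): Large steel ball bearing, 62 mm across and 16 mm high, lying flat, the bottom one of the pile of three, on the bench; same as the top one. The point is its centre, 8 mm above its underside; z is its upright axis.
- small_lone_c (a point): Small steel ball bearing, 52 mm across and 16 mm high, lying flat, alone on the bench (its top face 16 mm above it), 18 to 35 cm from the pile of three, to its left or right; same as the small one in the pile. The point is its centre, 8 mm above its underside; z is its upright axis.
There are look-alikes about, which are no part of the job. What is shaped like the part that bears big_top_c but pink is not meant.

How it is judged:
By the outcome, as a careful person would: the job done as asked, in the order asked, and still so for the second after the job is handed in, with the robot touching nothing.
It also fails if it takes over 67 s, if anything falls off the work surface, if the arm or the gripper's body presses on something with over 40 N, if the wrist force passes 120 N, or if a joint passes its speed limit or range.

## Working session

There is one attempt and no reset: what is moved stays moved. The work goes in short steps, Python scripts to look and compute and a tool call to move; the robot and the scene stay as the last step left them, time stands still between calls to the robot, and variables do not carry over. Pictures are saved under pics/ and viewed, and the job is handed in when it is done.

Besides the shell and the picture viewer there is one more tool, called after ">>>" as name(argument=value, ...), one argument or row to a line, values as JSON. jog_arm: Moves the arm, as the interface text tells. Its arguments: {"type":"object","properties":{"moves":{"type":"array"},"newtons":{"type":"number"}},"required":["moves"]}

```bash
mkdir -p pics; ls
python3 - <<'E'
from rig import *
import cv2, numpy as np
o=get_obs()
for k,v in o.items(): print(k,np.round(v,3).tolist())
for n in ["side","top","wrist"]:
    s=snapshot(n); cv2.imwrite(f"pics/{n}0.png",s["color"][:,:,::-1]); print(n,s["vertical_fov"],s["cx"],s["cy"]); print(np.round(s["world_from_camera"],4).tolist())
    np.savez(f"pics/{n}0.npz",**s)
E
```

```text
pics
time_s 0.0
q [1.164, 0.469, -0.049, 1.534, 0.024, 1.141, -0.082]
qd [-0.001, 0.001, 0.0, 0.001, -0.002, -0.001, -0.001]
tau [0.001, -51.03, -0.046, -23.771, 0.011, 0.008, 0.0]
position [0.249, -0.627, 0.198]
orientation [[0.929, 0.369, -0.001], [0.369, -0.929, 0.002], [-0.0, -0.002, -1.0]]
wrist_force [-0.259, 0.001, 0.666]
ft_torque [-0.032, -0.009, 0.008]
gripper_width 0.085
side 47.769103322241214 257.2297945236602 193.95681694726102
[[-0.9889, -0.1058, 0.1043, 0.393], [-0.1475, 0.6174, -0.7727, 0.9449], [0.0173, -0.7795, -0.6261, 0.6305], [0.0, 0.0, 0.0, 1.0]]
top 52.331891712564094 250.99155513535106 188.6685066848819
[[0.0066, -0.9965, 0.0834, 0.4002], [-1.0, -0.0072, -0.0069, 0.2572], [0.0075, -0.0833, -0.9965, 0.8947], [0.0, 0.0, 0.0, 1.0]]
wrist 67.47093586145816 259.0821925693344 190.3561209370371
[[0.3685, -0.8889, -0.2722, 0.3173], [-0.9296, -0.353, -0.1058, -0.6004], [-0.002, 0.2921, -0.9564, 0.3726], [0.0, 0.0, 0.0, 1.0]]
```

View pics/side0.png

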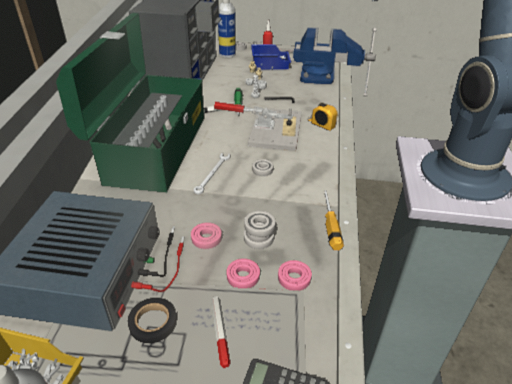

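View pics/top0.png

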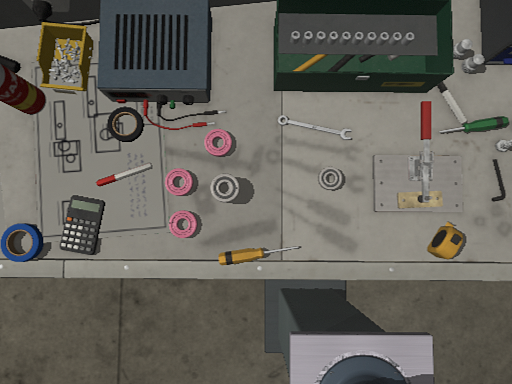

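View pics/wrist0.png

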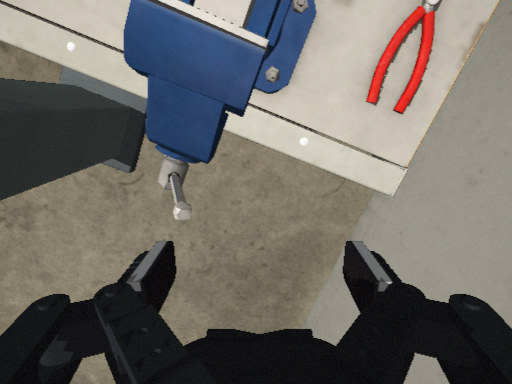

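```bash
cat > h.py <<'E'
import numpy as np, cv2
def ray(s,u,v):
    f=192/np.tan(np.radians(float(s["vertical_fov"]))/2)
    T=np.array(s["world_from_camera"]); d=T[:3,:3]@np.array([(u-s["cx"])/f,(v-s["cy"])/f,1.0])
    return T[:3,3],d
def onz(s,u,v,z):
    c,d=ray(s,u,v); return c+d*(z-c[2])/d[2]
def proj(s,p):
    f=192/np.tan(np.radians(float(s["vertical_fov"]))/2)
    T=np.array(s["world_from_camera"]); q=T[:3,:3].T@(np.array(p)-T[:3,3])
    return q[0]/q[2]*f+s["cx"],q[1]/q[2]*f+s["cy"]
E
python3 - <<'E'
from h import *
for n,b in [("top",(160,120,370,250)),("side",(180,140,330,300))]:
    s=dict(np.load(f"pics/{n}0.npz")); im=s["color"][:,:,::-1]
    c=im[b[1]:b[3],b[0]:b[2]]; k=min(800/c.shape[1],600/c.shape[0]); k=int(k)
    cv2.imwrite(f"pics/{n}0c.png",cv2.resize(c,None,fx=k,fy=k,interpolation=cv2.INTER_CUBIC)); print(k)
s=dict(np.load("pics/top0.npz")); 
print(onz(s,224.5,188,0.048),onz(s,330,179,.016))
s=dict(np.load("pics/side0.npz")); 
print(onz(s,259.5,222,0.048),onz(s,262,166,.016))
E
```

```text
3
3
[0.47204437 0.30890817 0.048     ] [0.49693899 0.07231691 0.016     ]
[0.47253073 0.31330898 0.048     ] [0.50007067 0.07594974 0.016     ]
```

View pics/top0c.png

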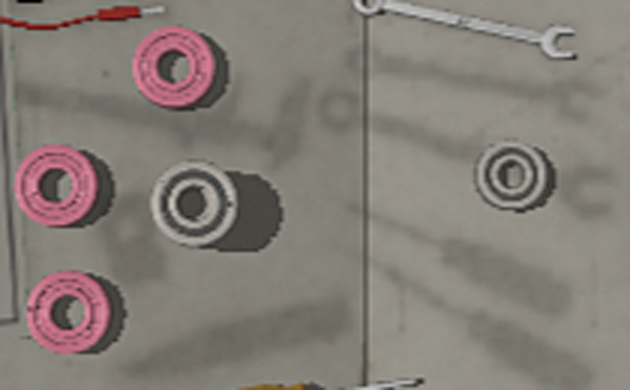

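View pics/side0c.png

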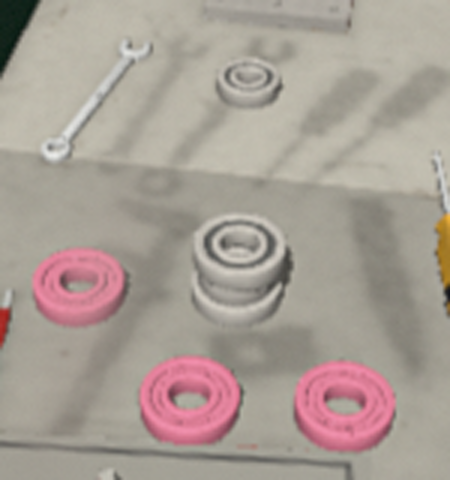

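>>> jog_arm(
  moves=[
    [0.085, [0, 0, 0.045], [0, 0, 0]],
    [0.085, [0, 0, 0.045], [0, 0, 0]],
    [0.085, [0.03, 0.025, 0.01], [0, 0, 0.1]],
    [0.085, [0.03, 0.03, 0], [0, 0, 0.1]],
    [0.085, [0.03, 0.03, 0], [0, 0, 0.1]],
    [0.085, [0.03, 0.03, 0], [0, 0, 0.1]],
    [0.085, [0.03, 0.03, 0], [0, 0, 0.1]],
    [0.085, [0.03, 0.03, 0], [0, 0, 0.1]],
    [0.085, [0.03, 0.035, 0], [0, 0, 0.1]],
    [0.085, [0.03, 0.035, 0], [0, 0, 0.1]],
    [0.085, [0.03, 0.035, 0], [0, 0, 0.1]],
    [0.085, [0.03, 0.035, 0], [0, 0, 0.1]],
  ],
  newtons=40,
)

```text
time_s: 1.35
position: [0.5469, -0.3042, 0.2974]
orientation: [[0.172, 0.985, -0.01], [0.985, -0.172, -0.007], [-0.008, -0.009, -1.0]]
wrist_force: [0.8, -1.3, -0.2]
gripper_width: 0.0852
```

>>> jog_arm(
  moves=[
    [0.085, [-0.005, 0.048, 0], [0, 0, 0.06]],
    [0.085, [-0.005, 0.048, 0], [0, 0, 0.06]],
    [0.085, [-0.005, 0.048, 0], [0, 0, 0.05]],
    [0.085, [-0.005, 0.048, 0], [0, 0, 0]],
    [0.085, [-0.005, 0.048, 0], [0, 0, 0]],
    [0.085, [-0.005, 0.048, 0], [0, 0, 0]],
    [0.085, [-0.005, 0.048, 0], [0, 0, 0]],
    [0.085, [-0.005, 0.048, 0], [0, 0, 0]],
    [0.085, [-0.005, 0.048, -0.01], [0, 0, 0]],
    [0.085, [-0.005, 0.048, -0.01], [0, 0, 0]],
    [0.085, [-0.005, 0.048, -0.01], [0, 0, 0]],
    [0.085, [-0.005, 0.048, -0.01], [0, 0, 0]],
  ],
)

```text
time_s: 2.55
position: [0.4855, 0.2882, 0.2548]
orientation: [[-0.005, 1.0, -0.005], [1.0, 0.005, -0.007], [-0.007, -0.005, -1.0]]
wrist_force: [1.2, 0.5, 0.6]
gripper_width: 0.0847
```

```bash
cat >> h.py <<'E'
def shot(n,tag):
    import rig
    s=rig.snapshot(n); cv2.imwrite(f"pics/{n}{tag}.png",s["color"][:,:,::-1]); np.savez(f"pics/{n}{tag}.npz",**s); return s
def crop(n,tag,b):
    s=dict(np.load(f"pics/{n}{tag}.npz")); im=s["color"][:,:,::-1]
    c=im[b[1]:b[3],b[0]:b[2]]; k=int(min(800/c.shape[1],600/c.shape[0]))
    cv2.imwrite(f"pics/{n}{tag}c.png",cv2.resize(c,None,fx=k,fy=k,interpolation=cv2.INTER_CUBIC)); print("scale",k)
def state():
    import rig
    o=rig.get_obs(); print(o["time_s"],np.round(o["position"],4),np.round(o["orientation"],3).tolist(),np.round(o["wrist_force"],1),o["gripper_width"]); return o
E
python3 - <<'E'
from h import *
state(); shot("wrist","1"); shot("top","1")
E
```

```text
2.55 [0.4855 0.2882 0.2548] [[-0.005, 1.0, -0.005], [1.0, 0.005, -0.007], [-0.007, -0.005, -1.0]] [1.2 0.5 0.6] 0.08474727881616563
```

View pics/wrist1.png

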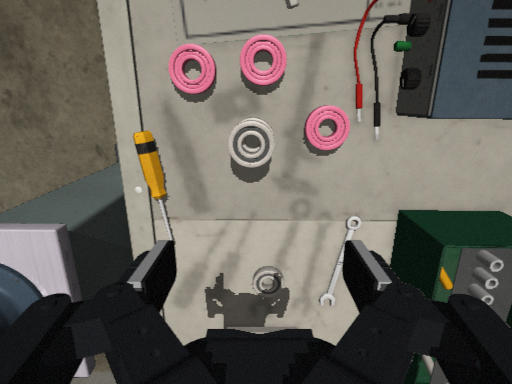

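Run:
```python
from h import *
crop("wrist","1",(210,100,310,170))
for n,t,px in [("wrist","1",[(251,139,.048),(267,281,.016)])]:
    s=dict(np.load(f"pics/{n}{t}.npz"))
    for u,v,z in px: print(onz(s,u,v,z))
s=dict(np.load("pics/top0.npz")); g=s["color"].astype(int)
print(g[185:192,205:245].min(2)[3]); print(g[205:215:3,150:160].mean(2))
```

```text
scale 8
[0.47271447 0.31479333 0.048     ]
[0.49740275 0.07601266 0.016     ]
[ 98 100 104 102 104 144 174 167 111  59  61 151 186 120  53  58  68  66
  65  65  66  65  60  79 139 162 157 141  95  76  82  69 113 126  74  64
  65  67  68  65]
[[130.66666667 130.33333333 132.66666667 132.         131.66666667
  130.         131.         132.         131.66666667 130.33333333]
 [131.33333333 132.         132.33333333 130.33333333 133.
  131.66666667 132.         130.66666667 132.33333333 130.        ]
 [132.33333333 131.33333333 131.         132.33333333 131.
  131.33333333 131.66666667 131.         132.33333333 131.        ]
 [131.         131.33333333 132.66666667 131.66666667 131.66666667
  132.66666667 131.66666667 131.         131.         131.33333333]]
```

View pics/wrist1c.png

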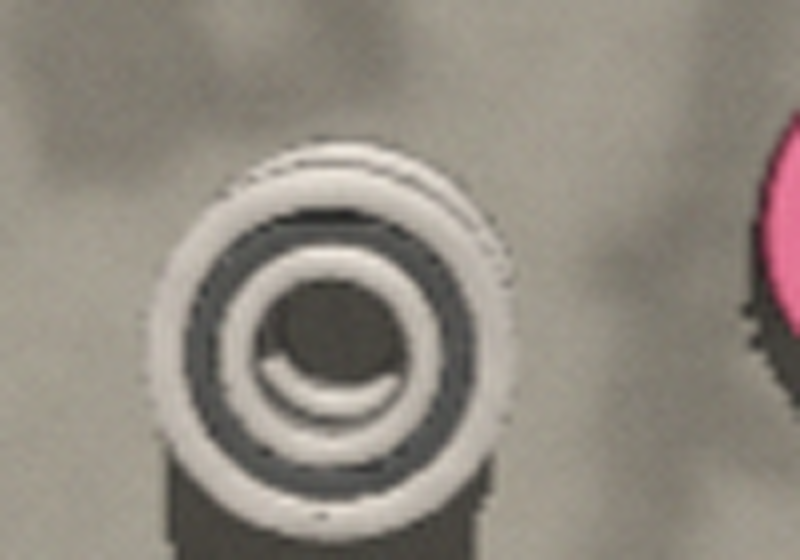

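```bash
cat >> h.py <<'E'
def rings(s,z=None,amin=15,show=False):
    """bluish dark seal rings -> list of (u,v,w,h)"""
    c=cv2.resize(s["color"],None,fx=4,fy=4,interpolation=cv2.INTER_CUBIC).astype(int)
    m=((c[:,:,2]-c[:,:,0]>2)&(c.max(2)<150)&(c.max(2)>50)&(c.max(2)-c.min(2)<30)).astype(np.uint8)
    cs,hh=cv2.findContours(m,cv2.RETR_CCOMP,cv2.CHAIN_APPROX_NONE)
    out=[]
    for i,k in enumerate(cs):
        if hh[0][i][3]<0 and hh[0][i][2]>=0 and len(k)>60:
            hull=cv2.convexHull(k)
            (u,v),(a,b),_=cv2.fitEllipse(hull if len(hull)>=5 else k)
            if max(a,b)<1.6*min(a,b) and 20<a and b<400: out.append((u/4-.375,v/4-.375,a/4,b/4))
    return out
E
python3 - <<'E'
from h import *
s=dict(np.load("pics/wrist1.npz")); print(s["color"][144,225:280].tolist())
for n,z0 in [("wrist1",0),("top0",0),("side0",0)]:
    s=dict(np.load(f"pics/{n}.npz"))
    print(n)
    for r in rings(s): print(np.round(r,1),onz(s,r[0],r[1],.048)[:2].round(4),onz(s,r[0],r[1],.016)[:2].round(4))
E
```

```text
[[161, 155, 143], [161, 155, 142], [160, 153, 141], [174, 165, 157], [193, 184, 177], [196, 188, 178], [194, 185, 177], [166, 158, 150], [96, 94, 91], [89, 87, 84], [87, 83, 81], [75, 75, 71], [129, 127, 116], [186, 179, 169], [189, 183, 173], [180, 173, 165], [127, 124, 115], [79, 76, 72], [103, 99, 93], [125, 120, 114], [122, 118, 110], [65, 65, 61], [71, 69, 62], [73, 71, 67], [75, 72, 66], [73, 70, 66], [75, 69, 69], [74, 72, 65], [69, 65, 62], [72, 71, 62], [73, 70, 65], [72, 68, 63], [72, 72, 64], [65, 62, 58], [64, 62, 57], [75, 73, 67], [140, 133, 126], [189, 180, 172], [184, 179, 171], [168, 164, 154], [114, 112, 106], [84, 83, 82], [84, 82, 81], [78, 77, 75], [130, 126, 122], [186, 176, 170], [185, 179, 170], [184, 175, 165], [183, 177, 168], [173, 166, 155], [162, 157, 145], [162, 157, 145], [162, 155, 141], [156, 149, 139], [160, 155, 139]]
wrist1
[473.5 276.1  63.1  97.3] [0.8104 0.1097] [0.8378 0.0884]
top0
[ 69.  219.8   5.8   7.4] [0.401  0.6426] [0.401  0.6572]
side0
[386.6 253.6   7.5  10. ] [0.2288 0.3595] [0.2198 0.3274]
[403.5 225.5   8.5  13.1] [0.1893 0.2759] [0.1781 0.2392]
[328.1  75.9   5.2   5.7] [ 0.3528 -0.422 ] [ 0.3506 -0.4971]
[305.5  74.4   5.1   6.1] [ 0.4262 -0.4201] [ 0.428  -0.4951]
[326.1  56.   60.7  75.5] [ 0.3635 -0.5956] [ 0.3619 -0.6803]
[228.   23.7  23.5  27.2] [ 0.7782 -0.8773] [ 0.7993 -0.9774]
```

```bash
cat >> h.py <<'E'
def ring(s,u,v,R=40,thr=125):
    """fit ellipse to outer edge of dark seal ring near (u,v)"""
    u0,v0=int(u)-R,int(v)-R
    c=s["color"][v0:v0+2*R,u0:u0+2*R].mean(2).astype(np.float32)
    c=cv2.resize(c,None,fx=6,fy=6,interpolation=cv2.INTER_CUBIC)
    m=(c<thr).astype(np.uint8)
    cs,hh=cv2.findContours(m,cv2.RETR_CCOMP,cv2.CHAIN_APPROX_NONE)
    best=[]
    for i,k in enumerate(cs):
        if hh[0][i][3]<0 and hh[0][i][2]>=0 and len(k)>80:
            (x,y),(a,b),_=cv2.fitEllipse(k)
            if b<2*a and np.hypot(x/6-R,y/6-R)<R*.4: best.append((x/6+u0-.4167,y/6+v0-.4167,a/6,b/6))
    return best
E
python3 - <<'E'
from h import *
for n,L in [("wrist1",[(251,143,.048),(267,281,.016)]),("top0",[(224,188,.048),(330,179,.016)]),("side0",[(259,222,.048),(262,166,.016)])]:
    s=dict(np.load(f"pics/{n}.npz"))
    for u,v,z in L:
      for R,t in ((22,125),(22,110)):
        for r in ring(s,u,v,R,t): print(n,t,np.round(r,1),onz(s,r[0],r[1],z)[:2].round(4))
E
```

```text
wrist1 125 [250.8 143.6  36.4  36.8] [0.4724 0.3087]
wrist1 110 [250.8 143.6  35.9  36.4] [0.4724 0.3087]
wrist1 125 [267.8 287.5  38.2  43.5] [0.4989 0.0634]
top0 125 [224.3 187.3  22.5  22.9] [0.4735 0.3094]
top0 110 [224.3 187.3  22.   22.5] [0.4736 0.3094]
top0 125 [329.9 177.6   9.5   9.9] [0.5001 0.0724]
top0 125 [329.9 177.7  17.9  18.4] [0.4999 0.0724]
top0 125 [330.6 177.9  21.9  42.3] [0.4994 0.0709]
top0 110 [330.  177.7  17.5  18. ] [0.4999 0.0724]
```

>>> jog_arm(
  moves=[
    [0.085, [-0.006, 0.01, -0.03], [0.007, -0.005, -0.005]],
    [0.085, [-0.006, 0.01, -0.04], [0, 0, 0]],
    [0.08, [0, 0, -0.04], [0, 0, 0]],
    [0.078, [0, 0, -0.03], [0, 0, 0]],
    [0.078, [0, 0, -0.015], [0, 0, 0]],
    [0.078, [0, 0, 0], [0, 0, 0]],
    [0.078, [0, 0, 0], [0, 0, 0]],
  ],
)

```text
time_s: 3.35
position: [0.4684, 0.3142, 0.0935]
orientation: [[-0.016, 1.0, -0.004], [1.0, 0.016, 0.004], [0.004, -0.004, -1.0]]
wrist_force: [0.6, 0.4, 0.2]
gripper_width: 0.078
```

>>> jog_arm(
  moves=[
    [0.078, [0.0045, -0.005, 0], [-0.004, -0.004, -0.016]],
    [0.078, [0, 0, 0], [0, 0, 0]],
    [0.078, [0, 0, -0.02], [0, 0, 0]],
    [0.078, [0, 0, 0], [0, 0, 0]],
  ],
)

```text
time_s: 3.75
position: [0.4769, 0.3094, 0.0777]
orientation: [[0.004, 1.0, 0.008], [1.0, -0.004, 0.003], [0.003, 0.008, -1.0]]
wrist_force: [-0.2, -1.1, 0.4]
gripper_width: 0.078
```

Run:
```python
from h import *
state(); shot("wrist","2"); s=shot("side","2"); crop("side","2",(200,160,330,260))
```

```text
3.75 [0.4769 0.3094 0.0777] [[0.004, 1.0, 0.008], [1.0, -0.004, 0.003], [0.003, 0.008, -1.0]] [-0.2 -1.1  0.4] 0.07803317457320727
scale 6
```

View pics/wrist2.png

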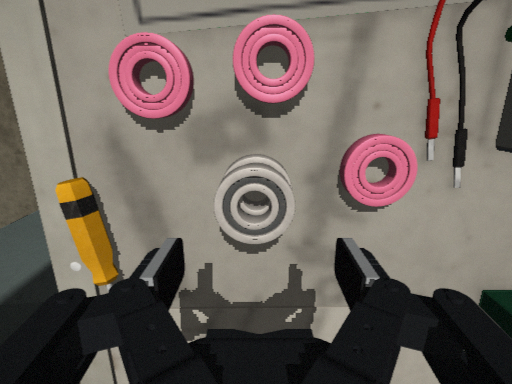

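View pics/side2c.png

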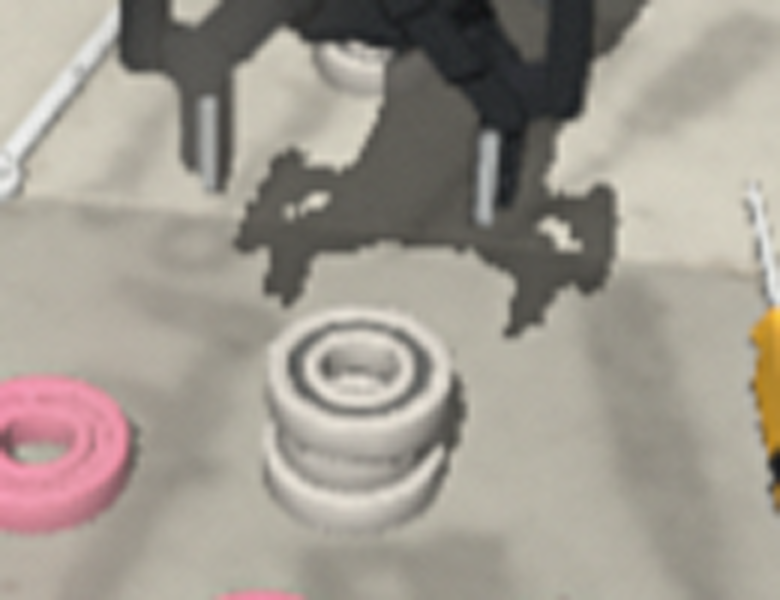

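Run:
```python
from h import *
import rig
for i in range(3):
    state()
    s=rig.snapshot("wrist")
    T=s["world_from_camera"]; print(np.round(T[:3,3],4),np.round(T[:3,2],3))
    for r in ring(s,255,203,36): print(np.round(r,1),onz(s,r[0],r[1],.048)[:2].round(4))
```

```text
3.85 [0.4781 0.3113 0.0799] [[0.004, 1.0, 0.012], [1.0, -0.004, 0.006], [0.006, 0.012, -1.0]] [0.1 0.3 0.4] 0.07781961397944957
[0.4756 0.3839 0.2546] [ 0.009 -0.285 -0.958]
[252.4 206.8  29.7  35. ] [0.4725 0.3093]
[252.3 206.8  58.9  63.7] [0.4725 0.3093]
3.9 [0.4781 0.3115 0.08  ] [[0.004, 1.0, 0.012], [1.0, -0.004, 0.006], [0.006, 0.012, -1.0]] [-0.2 -0.1  0.1] 0.07819476794121145
[0.4756 0.384  0.2547] [ 0.01  -0.285 -0.958]
[252.5 206.9  29.7  35. ] [0.4725 0.3093]
[252.4 206.9  58.9  63.7] [0.4725 0.3093]
3.95 [0.478  0.3115 0.0799] [[0.003, 1.0, 0.012], [1.0, -0.004, 0.006], [0.006, 0.012, -1.0]] [ 0.8 -1.2  0.4] 0.07816212106006312
[0.4755 0.384  0.2547] [ 0.009 -0.285 -0.958]
[252.6 207.   29.7  35.1] [0.4725 0.3093]
[252.5 206.9  58.9  63.7] [0.4725 0.3093]
```

>>> jog_arm(
  moves=[
    [0.078, [-0.005, -0.002, 0], [-0.006, 0.012, 0.003]],
    [0.078, [0, 0, -0.01], [0, 0, 0]],
    [0.078, [0, 0, -0.01], [0, 0, 0]],
    [0.078, [0, 0, -0.01], [0, 0, 0]],
    [0.078, [0, 0, 0], [0, 0, 0]],
  ],
)

```text
time_s: 4.5
position: [0.4725, 0.3092, 0.0481]
orientation: [[0.0, 1.0, -0.001], [1.0, -0.0, -0.0], [-0.0, -0.001, -1.0]]
wrist_force: [-0.1, 0.6, -0.4]
gripper_width: 0.0779
```

Run:
```python
from h import *
s=shot("wrist","3"); s=shot("side","3");state(); crop("side","3",(200,160,330,260))
```

```text
4.6 [0.4732 0.31   0.0494] [[0.0, 1.0, 0.001], [1.0, -0.0, 0.001], [0.001, 0.001, -1.0]] [-0.2 -0.4  0.1] 0.07794912228235093
scale 6
```

View pics/wrist3.png

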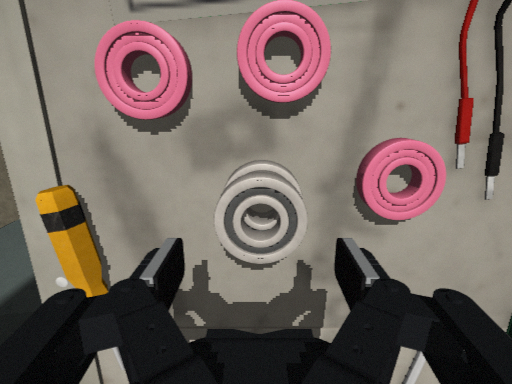

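View pics/side3c.png

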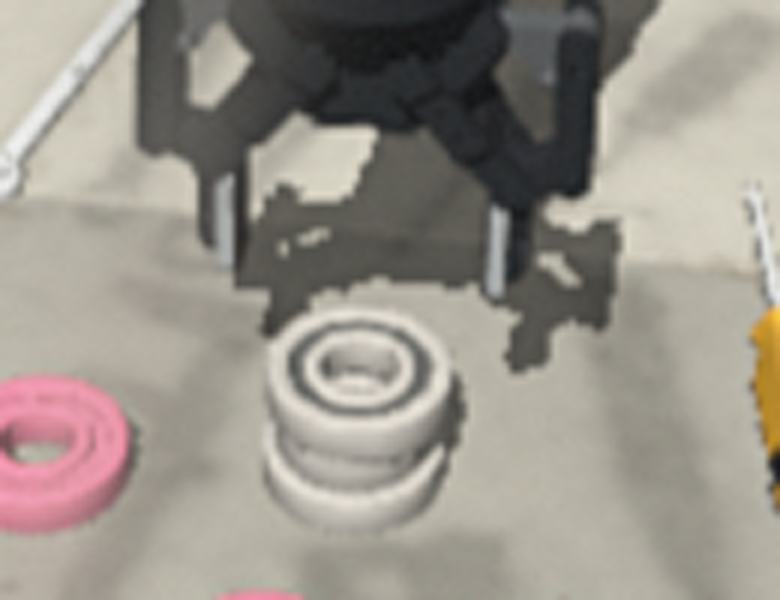

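Run:
```python
from h import *
s=dict(np.load("pics/side3.npz"))
for z in (.049,.06,.07,.08): print(z,proj(s,(.4732,.31,z)),[proj(s,(.4732+d,.31,z)) for d in(.039,-.039)])
print(onz(s,237.5,204.7,.06),onz(s,282,209,.06))
s=dict(np.load("pics/wrist3.npz"));
for z in (.049,.06,.07,.08): print(z,[np.round(proj(s,(.4732+d,.31,z)),0) for d in(.039,-.039)])
for r in ring(s,260,218,44): print(np.round(r,1),onz(s,r[0],r[1],.048)[:2].round(4))
```

```text
0.049 (np.float64(259.41620818691274), np.float64(220.48146539306353)) [(np.float64(240.12101860744986), np.float64(218.29469033468382)), (np.float64(278.8942112555001), np.float64(222.68895918948445))]
0.06 (np.float64(259.530148590069), np.float64(216.35234724607523)) [(np.float64(240.07992978415422), np.float64(214.16759574962225)), (np.float64(279.1661392999005), np.float64(218.5579656257818))]
0.07 (np.float64(259.63533332176246), np.float64(212.54052832679747)) [(np.float64(240.04200115682534), np.float64(210.35792148999147)), (np.float64(279.41718962174315), np.float64(214.74413588275553))]
0.08 (np.float64(259.7420794043725), np.float64(208.6721271748355)) [(np.float64(240.0035122236003), np.float64(206.49196829014045)), (np.float64(279.67198456966537), np.float64(210.8734196708566))]
[0.52255221 0.28225298 0.06      ] [0.43167732 0.28041395 0.06      ]
0.049 [array([321., 220.]), array([202., 220.])]
0.06 [array([325., 227.]), array([198., 227.])]
0.07 [array([329., 234.]), array([195., 234.])]
0.08 [array([333., 242.]), array([191., 242.])]
[260.4 220.   33.4  41. ] [0.4725 0.3095]
[260.3 219.9  67.1  74.1] [0.4725 0.3095]
```

Run:
```python
from h import *
s=dict(np.load("pics/side3.npz")); w=dict(np.load("pics/wrist3.npz"))
# triangulate inner near tip corner of left(+x) & right fingers from two views
def tri(a,b):
    (c1,d1),(c2,d2)=a,b
    A=np.stack([d1,-d2],1); t=np.linalg.lstsq(A,c2-c1,rcond=None)[0]
    p,q=c1+d1*t[0],c2+d2*t[1]; return (p+q)/2,np.linalg.norm(p-q)
crop("wrist","3",(130,220,400,310))
for y in (.299,.31,.321):
  for z in (.05,.06,.07,.08): print(y,z,np.round(proj(s,(.4732+.039,y,z)),1),np.round(proj(s,(.4732-.039,y,z)),1),"W",np.round(proj(w,(.4732+.039,y,z)),1),np.round(proj(w,(.4732-.039,y,z)),1))
```

```text
scale 2
0.299 0.05 [241.1 214.3] [279.5 218.6] W [320.7 235.9] [202.2 235.9]
0.299 0.06 [241.1 210.6] [279.8 214.9] W [323.9 243. ] [199.2 243. ]
0.299 0.07 [241.  206.8] [280.  211.1] W [327.6 250.9] [195.8 250.9]
0.299 0.08 [241.  202.9] [280.3 207.2] W [331.6 259.7] [192.  259.7]
0.31 0.05 [240.1 217.9] [278.9 222.3] W [321.7 220.4] [201.2 220.4]
0.31 0.06 [240.1 214.2] [279.2 218.6] W [325.1 226.8] [198.1 226.8]
0.31 0.07 [240.  210.4] [279.4 214.7] W [328.9 233.9] [194.6 233.9]
0.31 0.08 [240.  206.5] [279.7 210.9] W [333.1 241.9] [190.6 241.9]
0.321 0.05 [239.1 221.6] [278.3 226.1] W [322.8 204.4] [200.2 204.4]
0.321 0.06 [239.1 217.8] [278.6 222.3] W [326.3 210. ] [196.9 210. ]
0.321 0.07 [239. 214.] [278.8 218.5] W [330.2 216.3] [193.3 216.3]
0.321 0.08 [239.  210.1] [279.1 214.6] W [334.6 223.3] [189.2 223.4]
```

View pics/wrist3c.png

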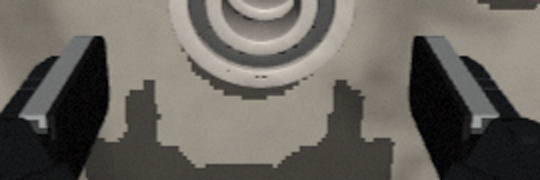

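Run:
```python
from h import *
s=dict(np.load("pics/side3.npz")); w=dict(np.load("pics/wrist3.npz"))
def tri(a,b):
    (c1,d1),(c2,d2)=a,b
    A=np.stack([d1,-d2],1); t=np.linalg.lstsq(A,c2-c1,rcond=None)[0]
    p,q=c1+d1*t[0],c2+d2*t[1]; return (p+q)/2,np.linalg.norm(p-q)
print(tri(ray(s,239.2,204.7),ray(w,336,239)))
print(tri(ray(s,280.8,209.5),ray(w,183,239)))
print(w["world_from_camera"])
```

```text
(array([0.5118017 , 0.31618558, 0.08933405]), np.float64(0.0016934090411307003))
(array([0.43219934, 0.3156023 , 0.08827765]), np.float64(0.0008507722582209807))
[[ 9.99999134e-01 -1.99938719e-04 -1.30108111e-03  4.71907835e-01]
 [-5.70492937e-04 -9.56577591e-01 -2.91477250e-01  3.82877038e-01]
 [-1.18630745e-03  2.91477740e-01 -9.56576876e-01  2.22359038e-01]
 [ 0.00000000e+00  0.00000000e+00  0.00000000e+00  1.00000000e+00]]
```

>>> jog_arm(
  moves=[
    [0.078, [0, 0, -0.014], [0, 0, 0]],
    [0.078, [0, 0, -0.01], [0, 0, 0]],
    [0.078, [0, 0, 0], [0, 0, 0]],
  ],
)

```text
time_s: 4.9
position: [0.4736, 0.3103, 0.0237]
orientation: [[0.0, 1.0, 0.002], [1.0, -0.0, 0.002], [0.002, 0.002, -1.0]]
wrist_force: [0.3, -0.1, 0.1]
gripper_width: 0.0781
```

Run:
```python
from h import *
s=shot("wrist","4"); s=shot("side","4");state(); crop("side","4",(200,160,330,260))
```

```text
5.0 [0.4741 0.3109 0.0248] [[0.0, 1.0, 0.003], [1.0, -0.0, 0.003], [0.003, 0.003, -1.0]] [-0.3 -0.3 -0.5] 0.07812036826949353
scale 6
```

View pics/wrist4.png

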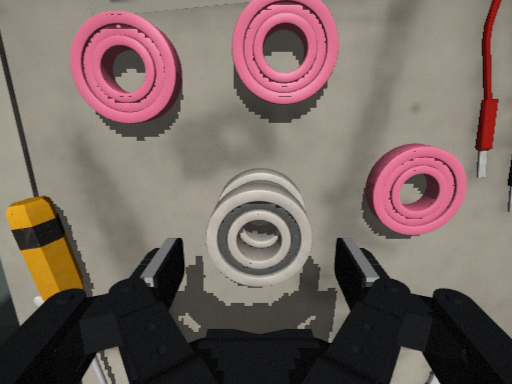

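View pics/side4c.png

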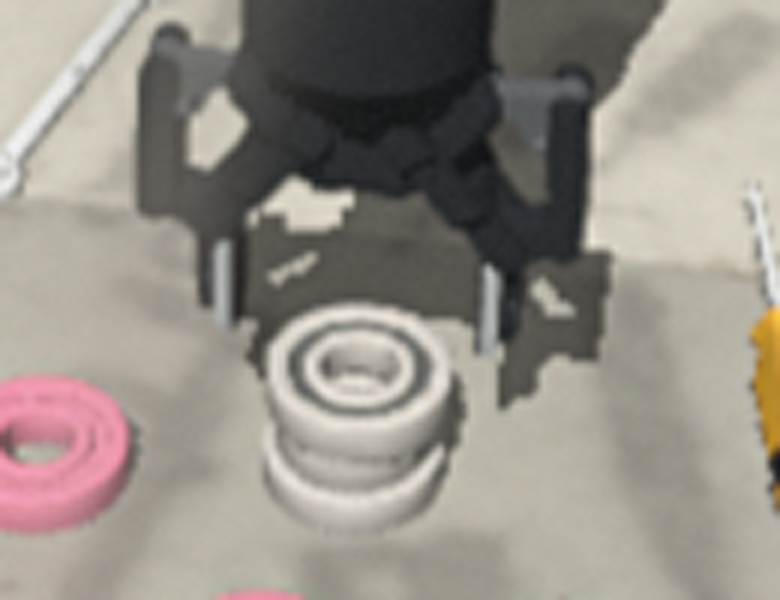

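>>> jog_arm(
  moves=[
    [0.078, [-0.0015, -0.001, -0.012], [-0.003, 0.003, 0]],
    [0.078, [0, 0, -0.01], [0, 0, 0]],
    [0.078, [0, 0, 0], [0, 0, 0]],
  ],
)

```text
time_s: 5.3
position: [0.473, 0.3101, 0.0016]
orientation: [[0.0, 1.0, 0.001], [1.0, -0.0, 0.001], [0.001, 0.001, -1.0]]
wrist_force: [0.1, 0.5, -0.6]
gripper_width: 0.078
```

Run:
```python
from h import *
s=shot("wrist","5"); s=shot("side","5");state(); crop("side","5",(200,160,330,260))
```

```text
5.4 [0.4734 0.3107 0.0027] [[0.0, 1.0, 0.002], [1.0, -0.0, 0.002], [0.002, 0.002, -1.0]] [-0.2  0.5 -1.4] 0.07784288346631675
scale 6
```

View pics/wrist5.png

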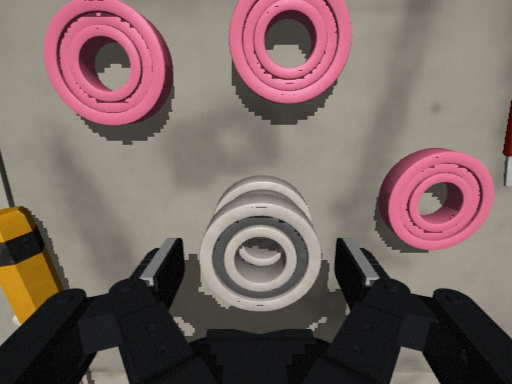

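View pics/side5c.png

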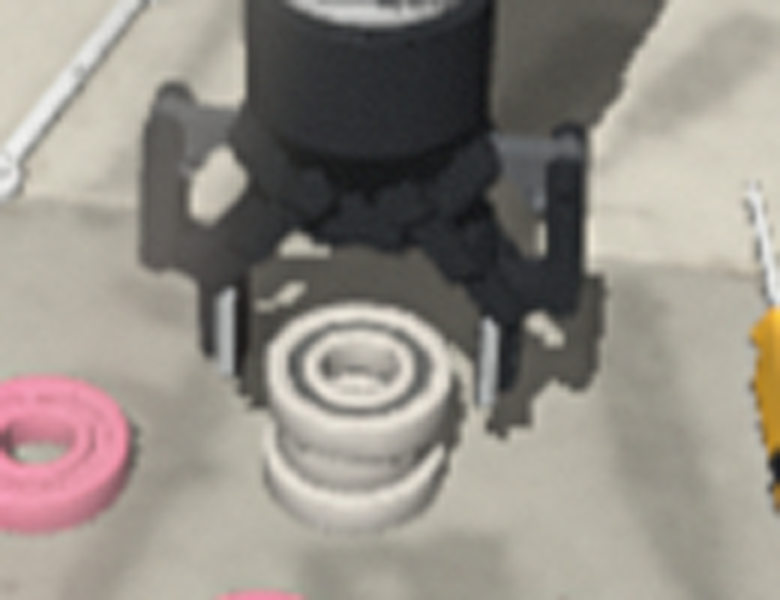

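>>> jog_arm(
  moves=[
    [0.078, [-0.001, -0.001, -0.01], [-0.002, 0.002, 0]],
    [0.078, [0, 0, -0.008], [0, 0, 0]],
    [0.07, [0, 0, 0], [0, 0, 0]],
  ],
)

```text
time_s: 5.7
position: [0.4728, 0.3099, -0.0162]
orientation: [[0.0, 1.0, 0.001], [1.0, -0.0, 0.0], [0.0, 0.001, -1.0]]
wrist_force: [-0.2, -0.0, 0.1]
gripper_width: 0.07
```

Run:
```python
from h import *
s=shot("wrist","6"); s=shot("side","6");state(); crop("side","6",(200,160,330,260))
```

```text
5.8 [ 0.4732  0.3103 -0.0154] [[0.0, 1.0, 0.002], [1.0, -0.0, 0.001], [0.001, 0.002, -1.0]] [ 0.  -0.7 -0.1] 0.07003422153850342
scale 6
```

View pics/wrist6.png

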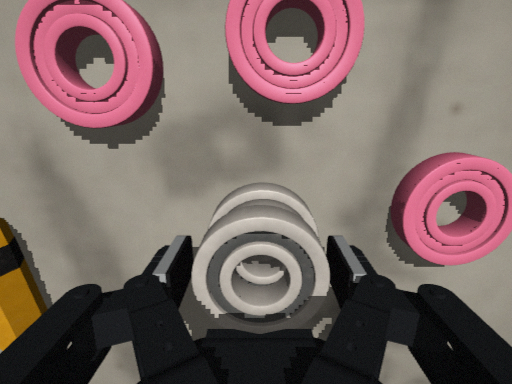

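View pics/side6c.png

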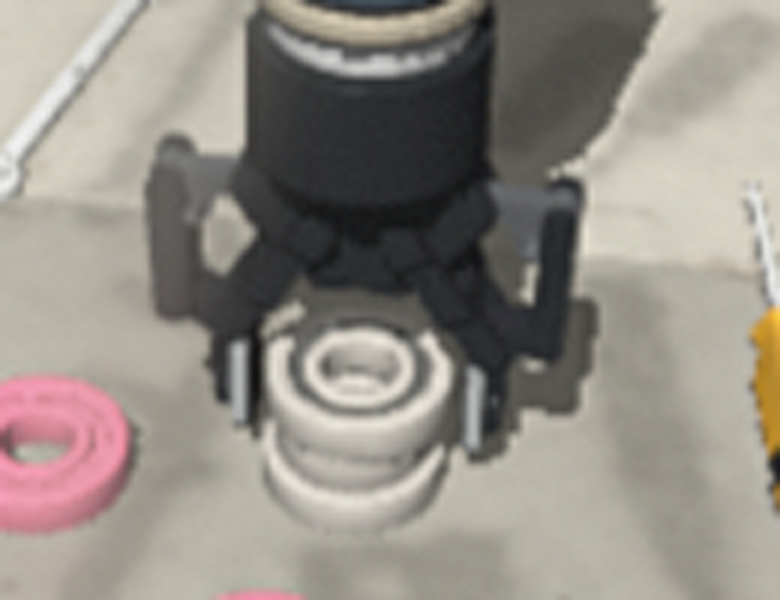

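```bash
cat >> h.py <<'E'
def tri(a,b):
    (c1,d1),(c2,d2)=a,b
    A=np.stack([d1,-d2],1); t=np.linalg.lstsq(A,c2-c1,rcond=None)[0]
    p,q=c1+d1*t[0],c2+d2*t[1]; return ((p+q)/2).round(4),np.linalg.norm(p-q).round(4)
E
python3 - <<'E'
from h import *
s=dict(np.load("pics/side6.npz")); w=dict(np.load("pics/wrist6.npz"))
print(tri(ray(s,241.2,231),ray(w,328.5,236)))
print(tri(ray(s,278,235),ray(w,191.5,236)))
for r in ring(w,258,275,60): print(np.round(r,1),onz(w,r[0],r[1],.048)[:2].round(4))
E
```

```text
(array([0.5088, 0.3163, 0.0203]), np.float64(0.0006))
(array([0.435 , 0.3151, 0.019 ]), np.float64(0.0024))
[260.1 277.4  43.1  56.6] [0.4724 0.3099]
[260.2 288.5 113.9 123.8] [0.4724 0.3042]
```

>>> jog_arm(
  moves=[
    [0.07, [0, 0, 0.004], [0, 0, 0]],
    [0.07, [0, 0, 0], [0, 0, 0]],
    [0.058, [0, 0, 0], [0, 0, 0]],
    [0.058, [0, 0, 0], [0, 0, 0]],
    [0.058, [0, 0, 0], [0, 0, 0]],
  ],
  newtons=40,
)

```text
time_s: 6.3
position: [0.4735, 0.3106, -0.0099]
orientation: [[0.001, 1.0, 0.004], [1.0, -0.001, 0.001], [0.001, 0.004, -1.0]]
wrist_force: [0.5, 0.1, -2.2]
gripper_width: 0.0599
```

Run:
```python
from h import *
s=shot("side","7");state(); crop("side","7",(200,160,330,260))
```

```text
6.35 [ 0.4734  0.3106 -0.01  ] [[0.001, 1.0, 0.003], [1.0, -0.001, 0.001], [0.001, 0.003, -1.0]] [-1.  -0.9 -2.3] 0.059545845960280425
scale 6
```

View pics/side7c.png

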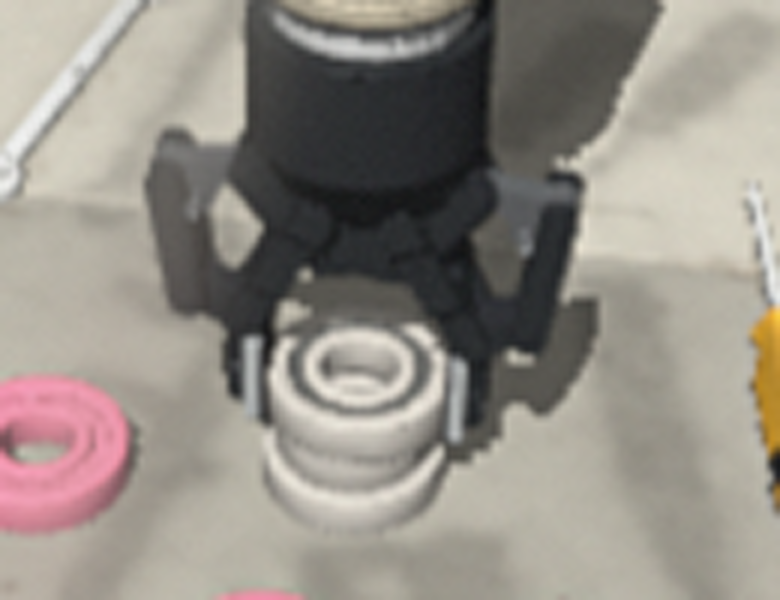

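>>> jog_arm(
  moves=[
    [0.055, [0, 0, 0], [0, 0, 0]],
    [0.055, [0, 0, 0.01], [0, 0, 0]],
    [0.055, [0, 0, 0.015], [0, 0, 0]],
    [0.055, [0, 0, 0.015], [0, 0, 0]],
    [0.055, [0, 0, 0], [0, 0, 0]],
  ],
  newtons=50,
)

```text
time_s: 6.85
position: [0.4732, 0.3106, 0.0334]
orientation: [[0.0, 1.0, 0.003], [1.0, -0.0, 0.001], [0.001, 0.003, -1.0]]
wrist_force: [0.7, 0.8, -1.9]
gripper_width: 0.0592
```

Run:
```python
from h import *
s=shot("side","8");s=shot("wrist","8");state(); crop("side","8",(200,130,330,260))
```

```text
6.95 [0.4723 0.3095 0.0315] [[0.001, 1.0, 0.001], [1.0, -0.001, -0.001], [-0.001, 0.001, -1.0]] [ 0.3  0.3 -3. ] 0.05934518939829743
scale 4
```

View pics/side8c.png

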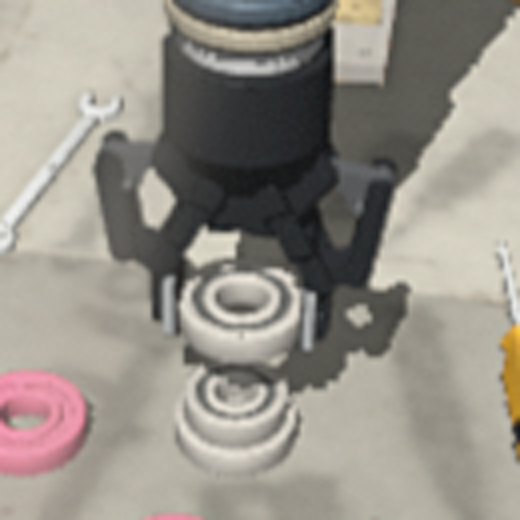

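View pics/wrist8.png

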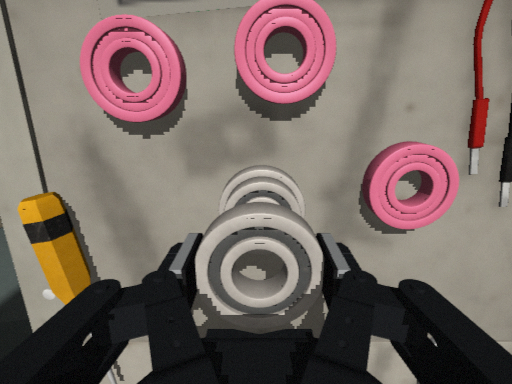

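>>> jog_arm(
  moves=[
    [0.055, [0, 0, -0.015], [0, 0, 0]],
    [0.055, [0, 0, -0.015], [0, 0, 0]],
    [0.055, [0, 0, 0], [0, 0, 0]],
    [0.055, [0, 0, 0], [0, 0, 0]],
  ],
)

```text
time_s: 7.35
position: [0.4708, 0.3078, -0.0034]
orientation: [[0.001, 1.0, -0.003], [1.0, -0.001, -0.004], [-0.004, -0.003, -1.0]]
wrist_force: [0.1, 0.6, -1.6]
gripper_width: 0.0594
```

>>> jog_arm(
  moves=[
    [0.055, [0.002, 0.002, -0.004], [0.004, -0.003, 0]],
    [0.055, [0, 0, -0.001], [0, 0, 0]],
    [0.055, [0, 0, -0.001], [0, 0, 0]],
  ],
)

```text
time_s: 7.65
position: [0.4726, 0.31, -0.01]
orientation: [[0.0, 1.0, -0.001], [1.0, -0.0, -0.0], [-0.0, -0.001, -1.0]]
wrist_force: [-2.6, -3.6, 11.8]
gripper_width: 0.0594
```

Contact (12 N up). Release, rise 13 mm, regrip higher.

>>> jog_arm(
  moves=[
    [0.068, [0, 0, 0], [0, 0, 0]],
    [0.068, [0, 0, 0.003], [0, 0, 0]],
    [0.068, [0, 0, 0.01], [0, 0, 0]],
    [0.068, [0, 0, 0], [0, 0, 0]],
  ],
)

```text
time_s: 8.05
position: [0.4739, 0.3116, 0.0057]
orientation: [[-0.0, 1.0, 0.002], [1.0, 0.0, 0.002], [0.002, 0.002, -1.0]]
wrist_force: [0.1, 0.8, 0.3]
gripper_width: 0.068
```

Run:
```python
from h import *
s=shot("side","9");w=shot("wrist","9");state(); crop("side","9",(200,160,330,260))
for r in ring(w,258,265,60): print(np.round(r,1),onz(w,r[0],r[1],.048)[:2].round(4))
```

```text
8.15 [0.4733 0.3108 0.0046] [[0.0, 1.0, 0.001], [1.0, -0.0, 0.001], [0.001, 0.001, -1.0]] [-1.1 -0.  -0.4] 0.06818600745860143
scale 6
[257.4 255.9  38.7  52.9] [0.4718 0.3095]
[257.3 256.1  81.2  94.3] [0.4718 0.3094]
```

View pics/side9c.png

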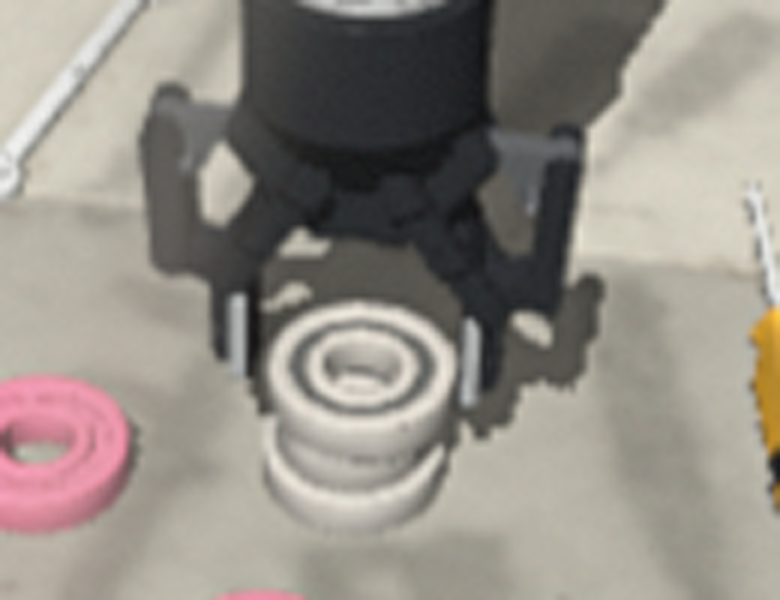

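View pics/wrist9.png

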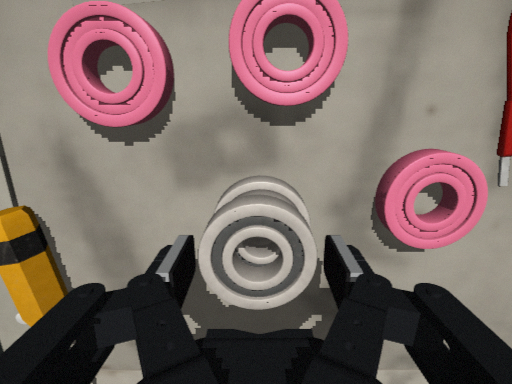

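>>> jog_arm(
  moves=[
    [0.068, [-0.001, -0.001, -0.003], [0, 0, 0]],
    [0.06, [0, 0, 0], [0, 0, 0]],
    [0.055, [0, 0, 0], [0, 0, 0]],
    [0.055, [0, 0, 0], [0, 0, 0]],
    [0.055, [0, 0, 0], [0, 0, 0]],
  ],
  newtons=50,
)

```text
time_s: 8.65
position: [0.4723, 0.3093, 0.002]
orientation: [[0.001, 1.0, 0.001], [1.0, -0.001, 0.0], [0.0, 0.001, -1.0]]
wrist_force: [-0.2, -0.9, 0.1]
gripper_width: 0.0585
```

Run:
```python
from h import *
s=shot("side","10");state(); crop("side","10",(200,160,330,260))
```

```text
8.7 [0.4723 0.3093 0.002 ] [[0.001, 1.0, 0.001], [1.0, -0.001, 0.0], [0.0, 0.001, -1.0]] [0.5 0.6 2.4] 0.05848886806366732
scale 6
```

View pics/side10c.png

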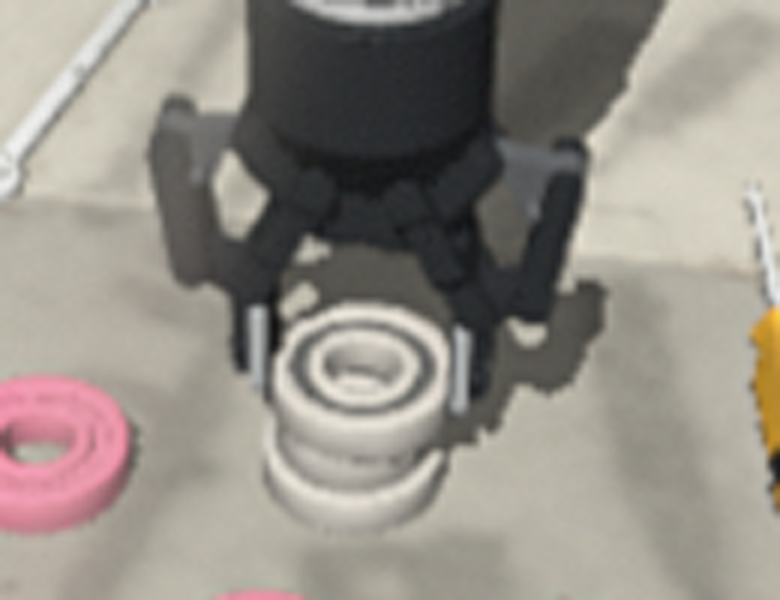

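>>> jog_arm(
  moves=[
    [0.055, [0, 0, 0.012], [0, 0, 0]],
    [0.055, [0, 0, 0.02], [0, 0, 0]],
    [0.055, [0, 0, 0.02], [0, 0, 0]],
    [0.055, [0.004, -0.025, 0], [0, 0, 0]],
    [0.055, [0.004, -0.03, 0], [0, 0, 0]],
    [0.055, [0.004, -0.03, 0], [0, 0, 0]],
    [0.055, [0.002, -0.02, 0], [0, 0, 0]],
    [0.055, [0, 0, 0], [0, 0, 0]],
    [0.055, [0, 0, 0], [0, 0, 0]],
  ],
)

```text
time_s: 9.6
position: [0.4832, 0.2009, 0.0576]
orientation: [[-0.003, 1.0, -0.003], [1.0, 0.003, -0.0], [-0.0, -0.003, -1.0]]
wrist_force: [-0.5, 0.2, -1.1]
gripper_width: 0.0584
```

Run:
```python
from h import *
s=shot("side","11");w=shot("wrist","11");state(); crop("side","11",(190,130,330,260))
```

```text
9.7 [0.4831 0.2015 0.0575] [[-0.004, 1.0, -0.003], [1.0, 0.004, -0.0], [-0.0, -0.003, -1.0]] [-0.2 -0.  -1.2] 0.05868078539612391
scale 4
```

View pics/side11c.png

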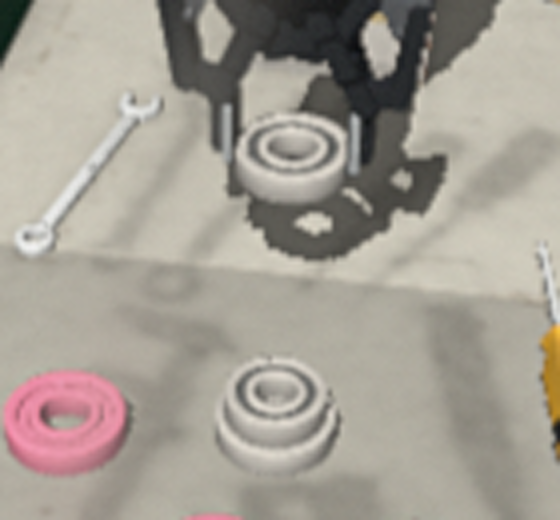

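View pics/wrist11.png

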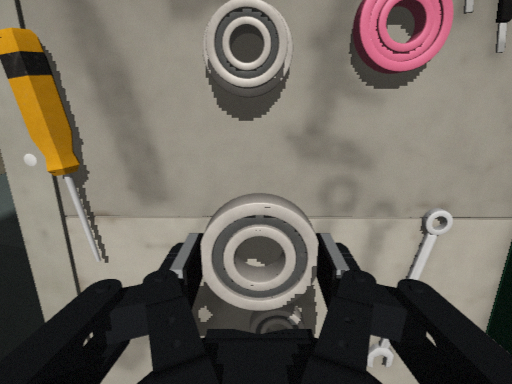

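>>> jog_arm(
  moves=[
    [0.055, [0.002, -0.01, -0.02], [0, -0.003, 0]],
    [0.055, [0, 0, -0.025], [0, 0, 0]],
    [0.055, [0, 0, -0.02], [0, 0, 0]],
    [0.055, [0, 0, -0.006], [0, 0, 0]],
    [0.055, [0, 0, 0], [0, 0, 0]],
    [0.055, [0, 0, 0], [0, 0, 0]],
  ],
)

```text
time_s: 10.3
position: [0.4855, 0.2006, -0.0134]
orientation: [[-0.015, 1.0, 0.004], [1.0, 0.015, 0.006], [0.006, 0.004, -1.0]]
wrist_force: [0.4, 0.0, -2.6]
gripper_width: 0.0585
```

>>> jog_arm(
  moves=[
    [0.055, [0, -0.006, -0.005], [-0.006, 0.004, -0.015]],
    [0.055, [0, 0, -0.004], [0, 0, 0]],
    [0.055, [0, 0, 0], [0, 0, 0]],
    [0.055, [0, 0, 0], [0, 0, 0]],
  ],
)

```text
time_s: 10.7
position: [0.4873, 0.1954, -0.0207]
orientation: [[0.001, 1.0, 0.004], [1.0, -0.001, 0.002], [0.002, 0.004, -1.0]]
wrist_force: [0.5, -0.1, -2.0]
gripper_width: 0.0581
```

>>> jog_arm(
  moves=[
    [0.055, [0, 0, -0.004], [-0.002, 0.004, 0]],
    [0.055, [0, 0, -0.003], [0, 0, 0]],
    [0.055, [0, 0, -0.001], [0, 0, 0]],
    [0.055, [0, 0, -0.001], [0, 0, 0]],
  ],
)

```text
time_s: 11.1
position: [0.4878, 0.1954, -0.03]
orientation: [[0.001, 1.0, 0.001], [1.0, -0.001, -0.0], [-0.0, 0.001, -1.0]]
wrist_force: [-0.5, 0.5, 0.2]
gripper_width: 0.0587
```

>>> jog_arm(
  moves=[
    [0.055, [0, 0, -0.001], [0, 0, 0]],
    [0.055, [0, 0, -0.001], [0, 0, 0]],
  ],
)

```text
time_s: 11.3
position: [0.4878, 0.1953, -0.0301]
orientation: [[0.001, 1.0, 0.001], [1.0, -0.001, -0.003], [-0.003, 0.001, -1.0]]
wrist_force: [-3.6, -2.6, 11.1]
gripper_width: 0.0585
```

Run:
```python
from h import *
s=shot("side","12");state(); crop("side","12",(200,130,330,230))
```

```text
11.35 [ 0.4878  0.1953 -0.0301] [[0.001, 1.0, 0.001], [1.0, -0.001, -0.003], [-0.003, 0.001, -1.0]] [-2.7 -2.   7.4] 0.058498956233847245
scale 6
```

View pics/side12c.png

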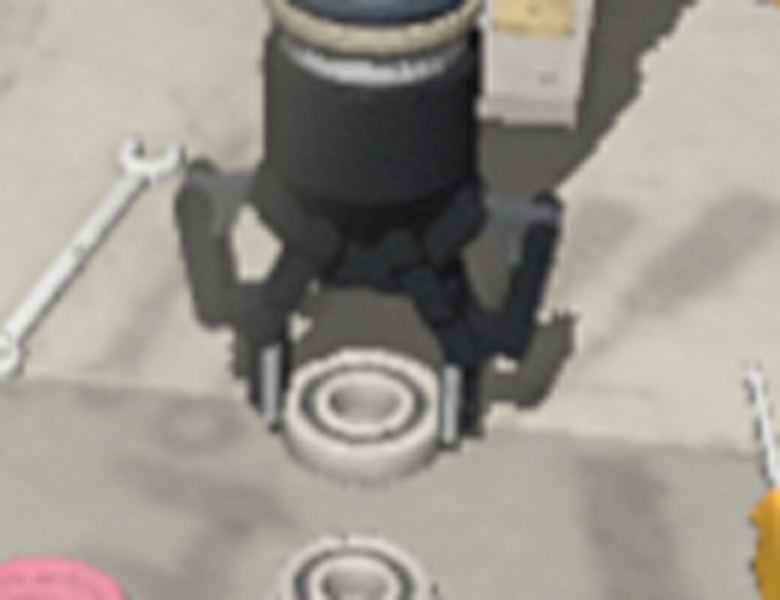

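>>> jog_arm(
  moves=[
    [0.068, [0, 0, 0.001], [0, 0, 0]],
    [0.078, [0, 0, 0.004], [0, 0, 0]],
    [0.078, [0, 0, 0.02], [0, 0, 0]],
    [0.078, [0, 0, 0.03], [0, 0, 0]],
    [0.078, [0, 0.02, 0.04], [0, 0, 0]],
    [0.078, [-0.004, 0.03, 0.01], [0, 0, 0]],
    [0.078, [-0.004, 0.025, 0], [0, 0, 0]],
    [0.078, [0, 0.02, 0], [0, 0, 0]],
    [0.078, [0, 0, 0], [0, 0, 0]],
    [0.078, [0, 0, 0], [0, 0, 0]],
  ],
)

```text
time_s: 12.35
position: [0.4808, 0.2938, 0.0827]
orientation: [[0.004, 1.0, 0.005], [1.0, -0.004, 0.001], [0.001, 0.005, -1.0]]
wrist_force: [0.2, -0.3, 0.3]
gripper_width: 0.0779
```

Run:
```python
from h import *
t=shot("top","13");w=shot("wrist","13");state(); crop("top","13",(180,140,350,230))
```

```text
12.45 [0.4809 0.2933 0.0825] [[0.005, 1.0, 0.005], [1.0, -0.005, 0.001], [0.001, 0.005, -1.0]] [ 0.  -0.1 -0.6] 0.07792439874287577
scale 4
```

View pics/top13c.png

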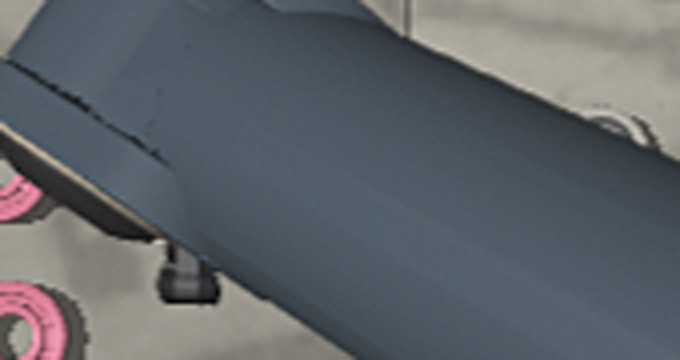

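View pics/wrist13.png

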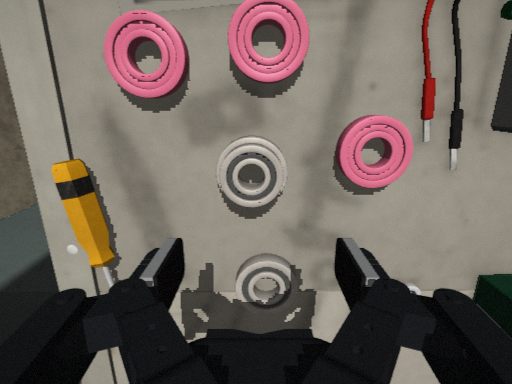

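Run:
```python
from h import *
w=dict(np.load("pics/wrist13.npz"))
for r in ring(w,251,175,34): print(np.round(r,1),onz(w,r[0],r[1],.032)[:2].round(4))
w=dict(np.load("pics/wrist11.npz"))
for r in ring(w,247,43,40): print(np.round(r,1),onz(w,r[0],r[1],.032)[:2].round(4))
```

```text
[251.  175.7  24.7  27.8] [0.4738 0.3114]
[251.  175.7  48.5  50.8] [0.4737 0.3114]
[246.2  41.7  65.1  72.2] [0.4738 0.311 ]
```

>>> jog_arm(
  moves=[
    [0.072, [-0.005, 0.013, -0.02], [-0.001, 0.005, 0.004]],
    [0.07, [0, 0, -0.02], [0, 0, 0]],
    [0.07, [0, 0, -0.015], [0, 0, 0]],
    [0.07, [0, 0, 0], [0, 0, 0]],
    [0.07, [0, 0, 0], [0, 0, 0]],
  ],
)

```text
time_s: 12.95
position: [0.4779, 0.3, 0.0252]
orientation: [[0.009, 1.0, 0.0], [1.0, -0.009, -0.004], [-0.004, 0.0, -1.0]]
wrist_force: [-0.1, 1.0, 0.3]
gripper_width: 0.0702
```

>>> jog_arm(
  moves=[
    [0.07, [-0.004, 0.01, -0.008], [0.004, 0, 0.009]],
    [0.07, [0, 0, -0.01], [0, 0, 0]],
    [0.07, [0, 0, 0], [0, 0, 0]],
    [0.07, [0, 0, 0], [0, 0, 0]],
  ],
)

```text
time_s: 13.35
position: [0.4747, 0.3111, 0.0073]
orientation: [[0.0, 1.0, 0.003], [1.0, -0.0, 0.002], [0.002, 0.003, -1.0]]
wrist_force: [-0.1, 0.2, 0.1]
gripper_width: 0.0701
```

Run:
```python
from h import *
s=shot("side","14");w=shot("wrist","14");state(); crop("side","14",(200,160,330,260))
for r in ring(w,256,235,50): print(np.round(r,1),onz(w,r[0],r[1],.032)[:2].round(4))
```

```text
13.45 [0.4749 0.3108 0.0074] [[0.001, 1.0, 0.003], [1.0, -0.001, 0.002], [0.002, 0.003, -1.0]] [-0.   0.4  0. ] 0.0698076445097761
scale 6
[259.1 235.   30.1  39.7] [0.4738 0.3122]
[259.  235.6  63.   71.3] [0.4738 0.3119]
```

View pics/side14c.png

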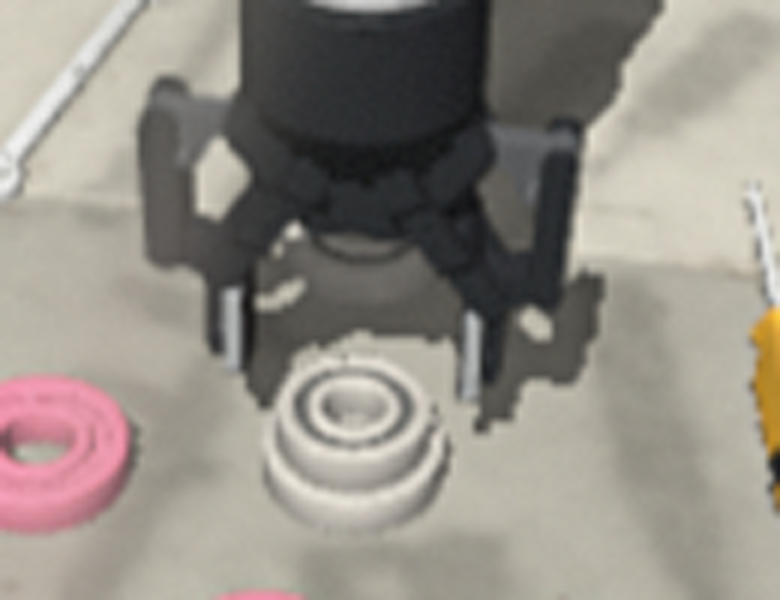

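View pics/wrist14.png

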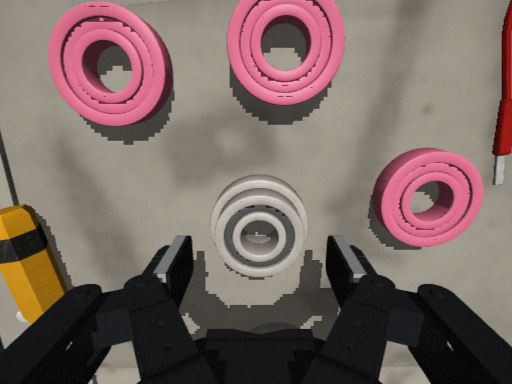

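>>> jog_arm(
  moves=[
    [0.07, [-0.0005, 0, -0.01], [-0.002, 0.003, 0]],
    [0.07, [0, 0, -0.006], [0, 0, 0]],
    [0.065, [0, 0, 0], [0, 0, 0]],
    [0.06, [0, 0, 0], [0, 0, 0]],
  ],
)

```text
time_s: 13.85
position: [0.4747, 0.3106, -0.0098]
orientation: [[0.001, 1.0, 0.0], [1.0, -0.001, -0.001], [-0.001, 0.0, -1.0]]
wrist_force: [0.6, 0.4, 0.0]
gripper_width: 0.0601
```

Run:
```python
from h import *
s=shot("side","15");w=shot("wrist","15");state(); crop("side","15",(200,160,330,260))
```

```text
13.95 [ 0.4748  0.3106 -0.0096] [[0.001, 1.0, 0.0], [1.0, -0.001, -0.0], [-0.0, 0.0, -1.0]] [-0.1  0.2 -0.3] 0.05966287212208137
scale 6
```

View pics/side15c.png

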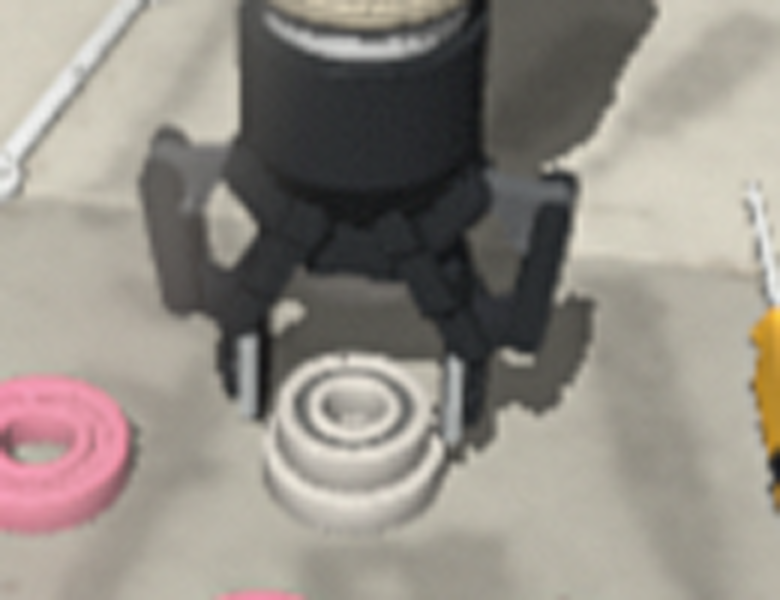

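View pics/wrist15.png

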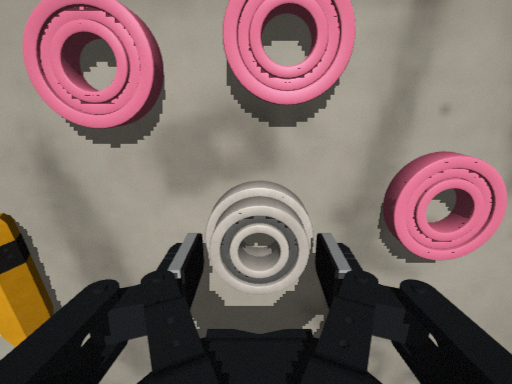

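>>> jog_arm(
  moves=[
    [0.048, [0, 0, 0.001], [0, 0, 0]],
    [0.045, [0, 0, 0], [0, 0, 0]],
    [0.045, [0, 0, 0], [0, 0, 0]],
    [0.045, [0, 0, 0], [0, 0, 0]],
  ],
  newtons=50,
)

```text
time_s: 14.35
position: [0.4749, 0.3108, -0.008]
orientation: [[0.001, 1.0, 0.001], [1.0, -0.001, -0.0], [-0.0, 0.001, -1.0]]
wrist_force: [0.2, 1.0, -1.1]
gripper_width: 0.048
```

Run:
```python
from h import *
s=shot("side","16");w=shot("wrist","16");state(); crop("side","16",(200,160,330,260))
```

```text
14.45 [ 0.4749  0.3108 -0.008 ] [[0.001, 1.0, 0.001], [1.0, -0.001, -0.0], [-0.0, 0.001, -1.0]] [-0.5  0.7 -1.1] 0.048103546259111264
scale 6
```

View pics/side16c.png

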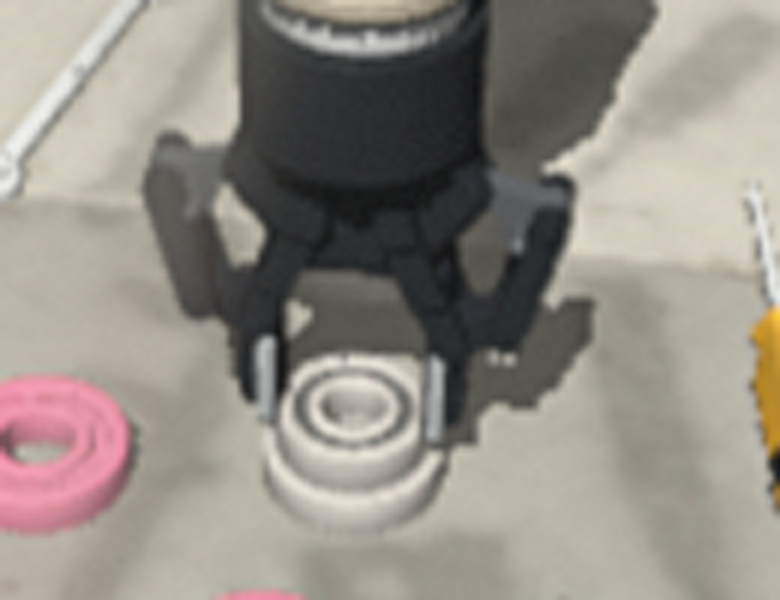

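>>> jog_arm(
  moves=[
    [0.045, [0, 0, 0.01], [0, 0, 0]],
    [0.045, [0, 0, 0.025], [0, 0, 0]],
    [0.045, [0, 0, 0.03], [0, 0, 0]],
    [0.045, [0.003, -0.03, 0.005], [0, 0, 0]],
    [0.045, [0.004, -0.04, 0], [0, 0, 0]],
    [0.045, [0.004, -0.04, 0], [0, 0, 0]],
    [0.045, [0.004, -0.04, 0], [0, 0, 0]],
    [0.045, [0.004, -0.04, 0], [0, 0, 0]],
    [0.045, [0.004, -0.03, 0], [0, 0, 0]],
    [0.045, [0, 0, 0], [0, 0, 0]],
    [0.045, [0, 0, 0], [0, 0, 0]],
  ],
)

```text
time_s: 15.55
position: [0.4962, 0.0841, 0.0707]
orientation: [[-0.003, 1.0, 0.004], [1.0, 0.003, 0.001], [0.001, 0.004, -1.0]]
wrist_force: [0.1, 0.2, -1.9]
gripper_width: 0.0477
```

Run:
```python
from h import *
s=shot("side","17");w=shot("wrist","17");state(); crop("side","17",(190,100,340,260))
```

```text
15.65 [0.4962 0.0848 0.0705] [[-0.005, 1.0, 0.004], [1.0, 0.005, 0.0], [0.0, 0.004, -1.0]] [-0.4  0.3 -2.2] 0.04793375570363577
scale 3
```

View pics/side17c.png

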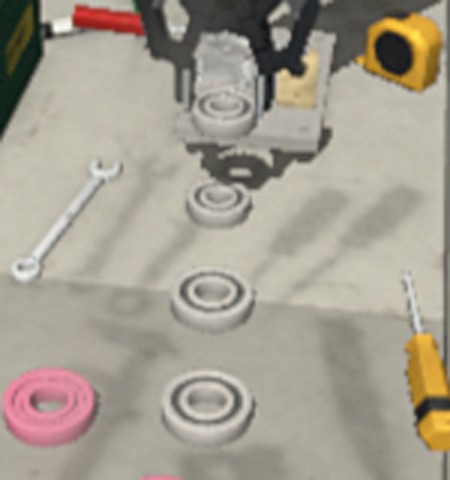

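View pics/wrist17.png

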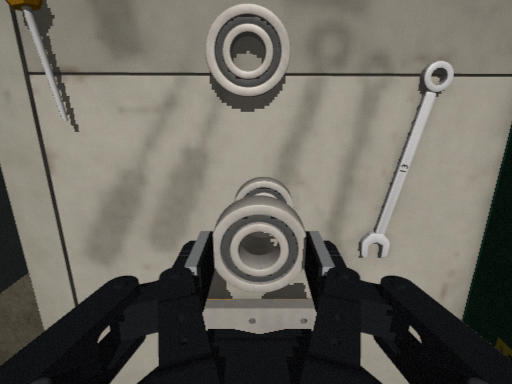

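Run:
```python
from h import *
s=dict(np.load("pics/side17.npz")); w=dict(np.load("pics/wrist17.npz"))
L=[("held",222,104,.1105),("lone",218,196,.016),("big",212,290,.016),("bottom",206,400,.016)]
for n,u,v,z in L:
    for t in (125,145):
        for r in ring(s,190+u/3,100+v/3,16,t): print(n,t,np.round(r,1),onz(s,r[0],r[1],z)[:2].round(4))
for n,u,v,z in [("held",261,246,.1105),("big",248,50,.016)]:
    for t in (110,125):
        for r in ring(w,u,v,55 if n=="held" else 48,t): print("W",n,t,np.round(r,1),onz(w,r[0],r[1],z)[:2].round(4))
```

```text
bottom 145 [258.3 233.2  15.6  23.7] [0.4744 0.3122]
W held 110 [258.3 247.7  31.7  42.7] [0.4949 0.0853]
W held 110 [259.  248.   67.8  78.4] [0.4952 0.0852]
W held 125 [259.  248.2  68.8  79.1] [0.4952 0.0851]
W held 125 [260.3 253.5 118.6 119.3] [0.4959 0.082 ]
W big 110 [247.5  49.6  67.   73.8] [0.4869 0.1942]
W big 125 [247.5  49.6  67.4  74.2] [0.487  0.1943]
```

>>> jog_arm(
  moves=[
    [0.045, [0.002, -0.03, 0], [0, 0.003, -0.005]],
    [0.045, [0, -0.03, 0], [0, 0, 0]],
    [0.045, [0, 0, 0], [0, 0, 0]],
    [0.045, [0, 0, 0], [0, 0, 0]],
  ],
)

```text
time_s: 16.05
position: [0.4985, 0.0311, 0.0717]
orientation: [[-0.013, 1.0, 0.003], [1.0, 0.013, 0.004], [0.004, 0.003, -1.0]]
wrist_force: [0.5, 0.2, -1.2]
gripper_width: 0.048
```

Run:
```python
from h import *
w=shot("wrist","18");state()
```

```text
16.1 [0.4984 0.0309 0.0716] [[-0.013, 1.0, 0.003], [1.0, 0.013, 0.004], [0.004, 0.003, -1.0]] [ 1.  -0.5 -2. ] 0.048342222820560256
```

View pics/wrist18.png

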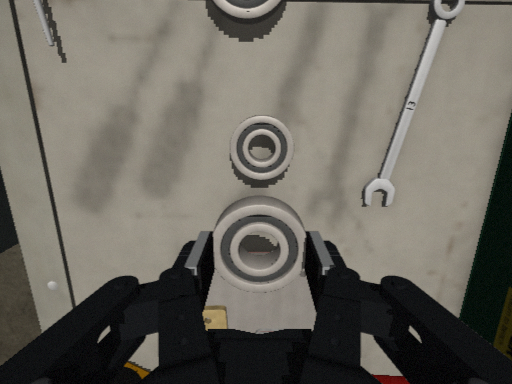

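Run:
```python
from h import *
w=dict(np.load("pics/wrist18.npz"))
for u,v,z,R in [(262,147,.016,33),(260,245,.1116,50)]:
    for r in ring(w,u,v,R): print(np.round(r,1),onz(w,r[0],r[1],z)[:2].round(4))
```

```text
[261.4 147.4  27.3  28.3] [0.4992 0.0709]
[261.4 147.   50.9  51.6] [0.4992 0.0711]
[258.1 250.5  31.7  44.5] [0.497  0.0308]
[258.9 248.2  69.   79.2] [0.4974 0.0322]
[259.2 258.5  99.9 126.3] [0.4976 0.0261]
```

>>> jog_arm(
  moves=[
    [0.045, [0.001, 0.02, 0], [-0.004, 0.003, -0.012]],
    [0.045, [0.001, 0.018, -0.015], [0, 0, 0]],
    [0.045, [0, 0, -0.025], [0, 0, 0]],
    [0.045, [0, 0, -0.015], [0, 0, 0]],
    [0.045, [0, 0, 0], [0, 0, 0]],
    [0.045, [0, 0, 0], [0, 0, 0]],
  ],
)

```text
time_s: 16.7
position: [0.5011, 0.0812, 0.0169]
orientation: [[-0.015, 1.0, 0.004], [1.0, 0.015, 0.005], [0.005, 0.004, -1.0]]
wrist_force: [-0.3, 0.1, -2.3]
gripper_width: 0.0481
```

>>> jog_arm(
  moves=[
    [0.045, [-0.001, -0.009, -0.004], [-0.005, 0.004, -0.015]],
    [0.045, [0, 0, 0], [0, 0, 0]],
    [0.045, [0, 0, 0], [0, 0, 0]],
  ],
)

```text
time_s: 17.0
position: [0.5013, 0.0725, 0.0145]
orientation: [[0.001, 1.0, 0.003], [1.0, -0.001, -0.0], [-0.0, 0.003, -1.0]]
wrist_force: [0.1, 0.5, -3.0]
gripper_width: 0.048
```

>>> jog_arm(
  moves=[
    [0.045, [-0.001, -0.0015, -0.006], [0, 0.003, 0]],
    [0.045, [0, 0, -0.004], [0, 0, 0]],
    [0.045, [0, 0, 0], [0, 0, 0]],
    [0.045, [0, 0, 0], [0, 0, 0]],
  ],
)

```text
time_s: 17.4
position: [0.5009, 0.07, 0.0044]
orientation: [[0.002, 1.0, 0.001], [1.0, -0.002, -0.0], [-0.0, 0.001, -1.0]]
wrist_force: [-0.4, 0.1, -1.1]
gripper_width: 0.0484
```

Run:
```python
from h import *
s=shot("side","19");w=shot("wrist","19");state(); crop("side","19",(215,120,315,200))
```

```text
17.5 [0.5009 0.0701 0.0045] [[0.002, 1.0, 0.001], [1.0, -0.002, -0.0], [-0.0, 0.001, -1.0]] [-0.1  1.  -2. ] 0.047790435683976985
scale 7
```

View pics/side19c.png

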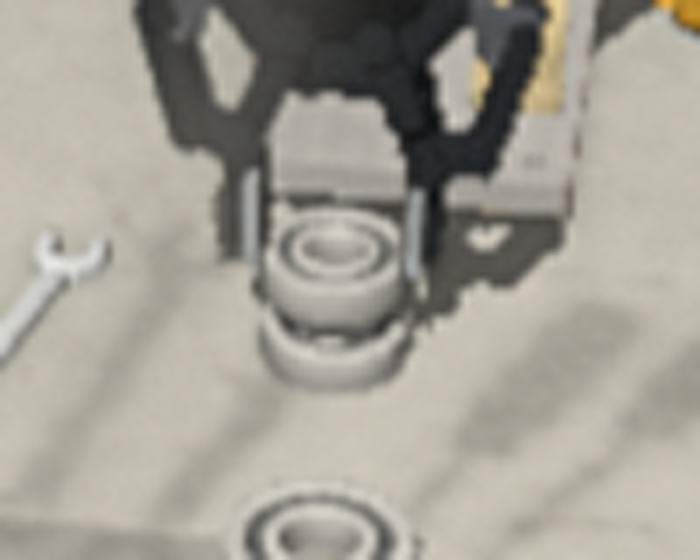

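View pics/wrist19.png

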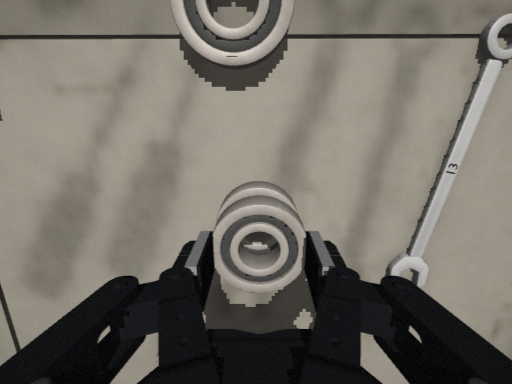

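>>> jog_arm(
  moves=[
    [0.045, [-0.0005, 0.001, -0.005], [0, 0, 0]],
    [0.045, [0, 0, -0.003], [0, 0, 0]],
    [0.045, [0, 0, 0], [0, 0, 0]],
    [0.045, [0, 0, 0], [0, 0, 0]],
  ],
)

```text
time_s: 17.9
position: [0.5004, 0.0715, -0.0042]
orientation: [[0.002, 1.0, 0.001], [1.0, -0.002, -0.0], [-0.0, 0.001, -1.0]]
wrist_force: [0.3, -0.5, -1.1]
gripper_width: 0.0479
```

>>> jog_arm(
  moves=[
    [0.045, [0, -0.0005, -0.002], [0, 0, 0]],
    [0.045, [0, 0, -0.001], [0, 0, 0]],
    [0.045, [0, 0, -0.001], [0, 0, 0]],
    [0.045, [0, 0, -0.001], [0, 0, 0]],
  ],
)

```text
time_s: 18.3
position: [0.5007, 0.071, -0.0083]
orientation: [[0.002, 1.0, 0.002], [1.0, -0.002, -0.001], [-0.001, 0.002, -1.0]]
wrist_force: [-5.6, -1.9, 16.9]
gripper_width: 0.0478
```

>>> jog_arm(
  moves=[
    [0.048, [0, 0, 0.001], [0, 0, 0]],
    [0.06, [0, 0, 0], [0, 0, 0]],
    [0.07, [0, 0, 0], [0, 0, 0]],
    [0.075, [0, 0, 0.01], [0, 0, 0]],
    [0.075, [0, 0, 0.03], [0, 0, 0]],
    [0.078, [0, 0, 0.04], [0, 0, 0]],
    [0.078, [0, -0.02, 0.02], [0, 0, 0]],
    [0.078, [0, -0.02, 0], [0, 0, 0]],
    [0.078, [0, 0, 0], [0, 0, 0]],
    [0.078, [0, 0, 0], [0, 0, 0]],
  ],
)

```text
time_s: 19.3
position: [0.502, 0.0321, 0.101]
orientation: [[-0.001, 1.0, 0.007], [1.0, 0.001, -0.0], [-0.0, 0.007, -1.0]]
wrist_force: [-0.5, -0.1, -1.0]
gripper_width: 0.0781
```

Run:
```python
from h import *
s=shot("side","20");w=shot("wrist","20");state(); crop("side","20",(215,120,315,200))
```

```text
19.4 [0.5016 0.0324 0.1004] [[-0.002, 1.0, 0.005], [1.0, 0.002, -0.0], [-0.0, 0.005, -1.0]] [-0.3 -0.5  0.2] 0.0783825627838366
scale 7
```

View pics/side20c.png

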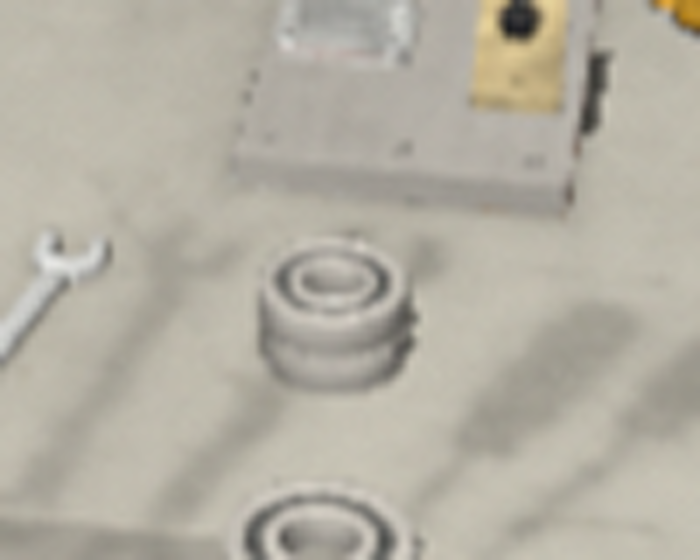

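View pics/wrist20.png

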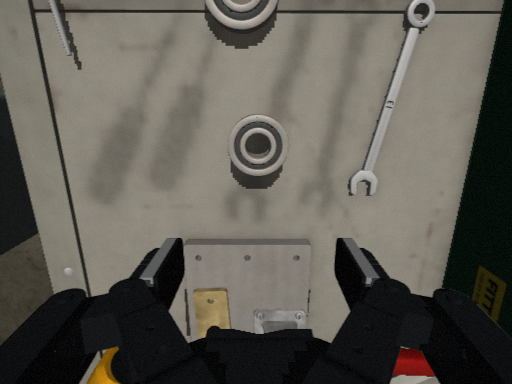

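Run:
```python
from h import *
w=dict(np.load("pics/wrist20.npz"))
for r in ring(w,258,145,31): print(np.round(r,1),onz(w,r[0],r[1],.032)[:2].round(4))
c=w["color"][100:190,210:310]; cv2.imwrite("pics/w20c.png",cv2.resize(c[:,:,::-1],None,fx=6,fy=6,interpolation=cv2.INTER_CUBIC))
```

```text
[257.7 144.7  48.9  49.5] [0.5001 0.0718]
```

View pics/w20c.png

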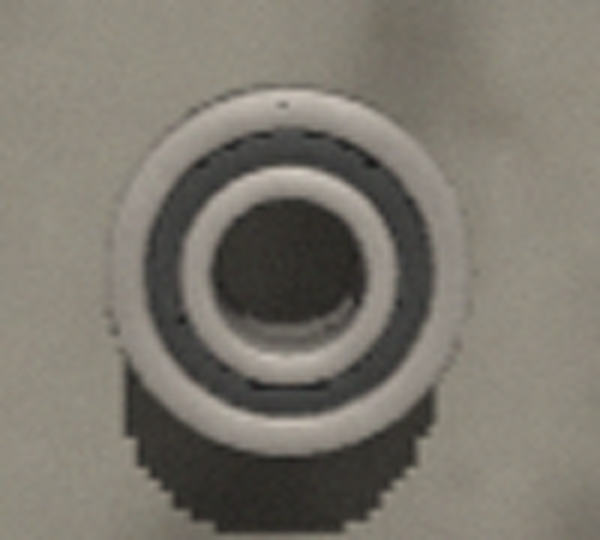

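>>> jog_arm(
  moves=[
    [0.078, [-0.002, 0.025, 0], [0, 0.005, -0.002]],
    [0.078, [-0.003, 0.035, 0], [0, 0, 0]],
    [0.078, [-0.003, 0.035, 0], [0, 0, 0]],
    [0.078, [-0.003, 0.035, 0], [0, 0, 0]],
    [0.075, [-0.002, 0.022, -0.02], [0, 0, 0]],
    [0.075, [0, 0, -0.03], [0, 0, 0]],
    [0.075, [0, 0, -0.02], [0, 0, 0]],
    [0.075, [0, 0, 0], [0, 0, 0]],
    [0.075, [0, 0, 0], [0, 0, 0]],
  ],
)

```text
time_s: 20.3
position: [0.4821, 0.2001, 0.0254]
orientation: [[-0.012, 1.0, -0.008], [1.0, 0.012, 0.005], [0.005, -0.008, -1.0]]
wrist_force: [-0.2, -0.2, -0.4]
gripper_width: 0.075
```

Run:
```python
from h import *
w=shot("wrist","21");state()
for r in ring(w,256,210,50): print(np.round(r,1),onz(w,r[0],r[1],.016)[:2].round(4))
```

```text
20.35 [0.4822 0.1999 0.0256] [[-0.012, 1.0, -0.007], [1.0, 0.012, 0.005], [0.005, -0.007, -1.0]] [-0.6  0.3  0.4] 0.07476777659866303
[267.3 222.3  32.5  38.8] [0.4869 0.1948]
[267.3 222.   63.8  70.5] [0.4869 0.195 ]
```

View pics/wrist21.png

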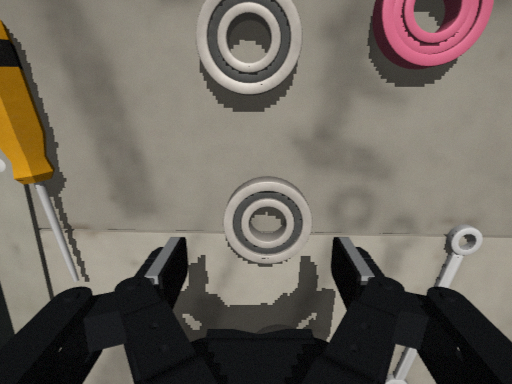

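>>> jog_arm(
  moves=[
    [0.072, [0.005, -0.005, -0.01], [-0.005, -0.007, -0.012]],
    [0.072, [0, 0, -0.015], [0, 0, 0]],
    [0.072, [0, 0, -0.01], [0, 0, 0]],
    [0.072, [0, 0, 0], [0, 0, 0]],
    [0.072, [0, 0, 0], [0, 0, 0]],
  ],
)

```text
time_s: 20.85
position: [0.4895, 0.1937, -0.0104]
orientation: [[0.004, 1.0, 0.004], [1.0, -0.004, 0.0], [0.0, 0.004, -1.0]]
wrist_force: [-0.4, 0.3, -0.3]
gripper_width: 0.0723
```

Run:
```python
from h import *
state()
w=dict(np.load("pics/wrist21.npz"))
for r in ring(w,249,41,41): print(np.round(r,1),onz(w,r[0],r[1],.016)[:2].round(4))
```

```text
20.85 [ 0.4895  0.1937 -0.0104] [[0.004, 1.0, 0.004], [1.0, -0.004, 0.0], [0.0, 0.004, -1.0]] [-0.4  0.3 -0.3] 0.07231679555638107
[248.5  38.1  85.4  86.9] [0.4738 0.3094]
```

>>> jog_arm(
  moves=[
    [0.072, [-0.001, 0.001, -0.01], [0, 0.004, 0.003]],
    [0.072, [0, 0, -0.006], [0, 0, 0]],
    [0.07, [0, 0, 0], [0, 0, 0]],
    [0.07, [0, 0, 0], [0, 0, 0]],
  ],
)

```text
time_s: 21.25
position: [0.4887, 0.195, -0.0275]
orientation: [[0.001, 1.0, 0.0], [1.0, -0.001, 0.0], [0.0, 0.0, -1.0]]
wrist_force: [-0.2, 0.7, 1.0]
gripper_width: 0.07
```

Run:
```python
from h import *
s=shot("side","22");w=shot("wrist","22");state(); crop("side","22",(200,130,330,230))
for r in ring(w,256,270,60): print(np.round(r,1),onz(w,r[0],r[1],.016)[:2].round(4))
```

```text
21.35 [ 0.4888  0.1951 -0.0273] [[0.001, 1.0, 0.001], [1.0, -0.001, 0.001], [0.001, 0.001, -1.0]] [ 0.1 -0.8  0.9] 0.07010531458996394
scale 6
[257.4 253.2  41.   53. ] [0.487  0.1953]
[257.3 252.8  82.5  95.4] [0.487  0.1955]
```

View pics/side22c.png

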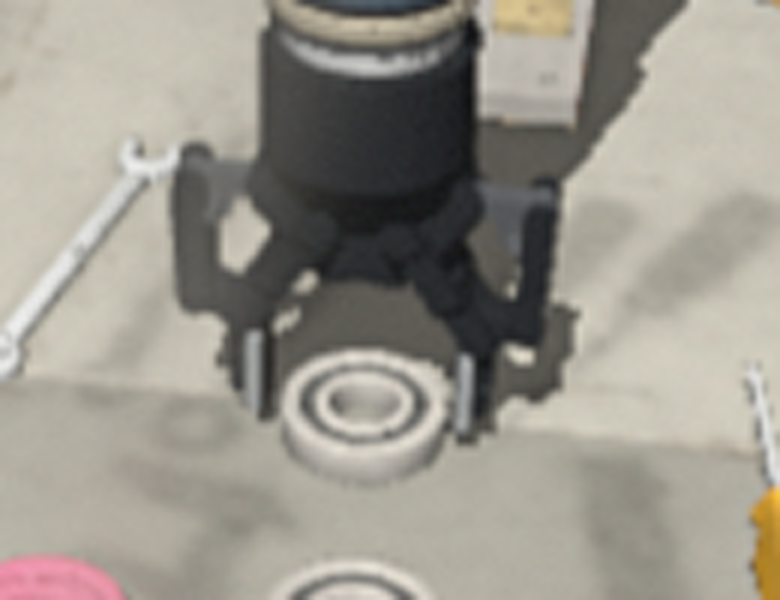

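View pics/wrist22.png

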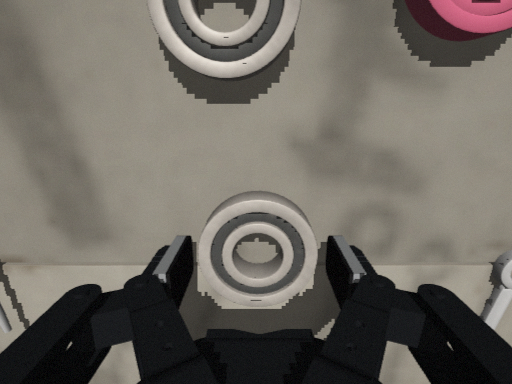

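>>> jog_arm(
  moves=[
    [0.06, [-0.001, 0, 0], [0, 0, 0]],
    [0.055, [0, 0, 0], [0, 0, 0]],
    [0.055, [0, 0, 0], [0, 0, 0]],
    [0.055, [0, 0, 0], [0, 0, 0]],
  ],
  newtons=50,
)

```text
time_s: 21.75
position: [0.488, 0.195, -0.0262]
orientation: [[0.001, 1.0, 0.002], [1.0, -0.001, 0.0], [0.0, 0.002, -1.0]]
wrist_force: [0.2, 0.6, -1.8]
gripper_width: 0.0584
```

Run:
```python
from h import *
state()
```

```text
21.75 [ 0.488   0.195  -0.0262] [[0.001, 1.0, 0.002], [1.0, -0.001, 0.0], [0.0, 0.002, -1.0]] [ 0.2  0.6 -1.8] 0.058425855804817246
```

>>> jog_arm(
  moves=[
    [0.055, [0, 0, 0.012], [0, 0, 0]],
    [0.055, [0, 0, 0.025], [0, 0, 0]],
    [0.055, [0, 0, 0.03], [0, 0, 0]],
    [0.055, [0, 0.01, 0.02], [0, 0, 0]],
    [0.055, [-0.003, 0.02, 0], [0, 0, 0]],
    [0.055, [-0.003, 0.02, 0], [0, 0, 0]],
    [0.055, [0, 0, 0], [0, 0, 0]],
    [0.055, [0, 0, 0], [0, 0, 0]],
  ],
)

```text
time_s: 22.55
position: [0.4804, 0.2447, 0.0677]
orientation: [[0.002, 1.0, 0.001], [1.0, -0.002, -0.0], [-0.0, 0.001, -1.0]]
wrist_force: [-0.5, 0.4, -2.9]
gripper_width: 0.058
```

Run:
```python
from h import *
w=shot("wrist","23");o=state()
```

```text
22.6 [0.4803 0.245  0.0677] [[0.002, 1.0, 0.001], [1.0, -0.002, 0.0], [0.0, 0.001, -1.0]] [-0.8  0.4 -2.5] 0.058011862384148814
```

View pics/wrist23.png

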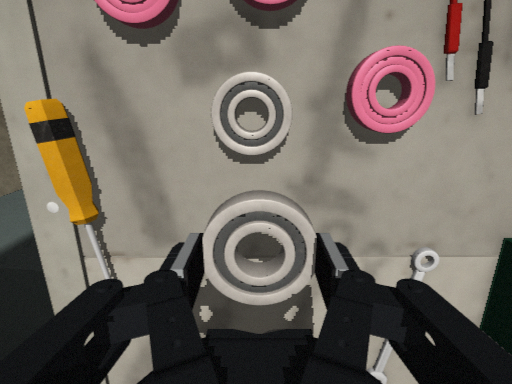

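Run:
```python
from h import *
w=dict(np.load("pics/wrist23.npz"))
for u,v,z,R in [(252,113,.016,40),(260,250,.0677+.0422,58)]:
    for r in ring(w,u,v,R): print(np.round(r,1),onz(w,r[0],r[1],z)[:2].round(4))
```

```text
[251.3 113.6  34.6  35.2] [0.4737 0.3104]
[251.2 113.   63.9  65.9] [0.4737 0.3109]
[259.1 252.   38.8  52.6] [0.4795 0.245 ]
[259.4 251.7  81.5  94.4] [0.4796 0.2452]
```

>>> jog_arm(
  moves=[
    [0.055, [-0.003, 0.025, 0], [0, 0, 0]],
    [0.055, [-0.002, 0.025, -0.015], [0, 0, 0]],
    [0.055, [0, 0.005, -0.025], [0, 0, 0]],
    [0.055, [0, 0, -0.005], [0, 0, 0]],
    [0.055, [0, 0, 0], [0, 0, 0]],
    [0.055, [0, 0, 0], [0, 0, 0]],
  ],
)

```text
time_s: 23.2
position: [0.4773, 0.2942, 0.0216]
orientation: [[0.011, 1.0, 0.0], [1.0, -0.011, -0.005], [-0.005, 0.0, -1.0]]
wrist_force: [-0.1, -1.2, -0.8]
gripper_width: 0.058
```

>>> jog_arm(
  moves=[
    [0.055, [-0.003, 0.015, -0.003], [0.005, 0, 0.011]],
    [0.055, [0, 0, -0.005], [0, 0, 0]],
    [0.055, [0, 0, 0], [0, 0, 0]],
    [0.055, [0, 0, 0], [0, 0, 0]],
  ],
)

```text
time_s: 23.6
position: [0.4759, 0.3097, 0.0153]
orientation: [[0.002, 1.0, 0.004], [1.0, -0.002, 0.002], [0.002, 0.004, -1.0]]
wrist_force: [0.3, -0.8, -2.7]
gripper_width: 0.0583
```

>>> jog_arm(
  moves=[
    [0.055, [-0.0015, 0, -0.008], [-0.002, 0.004, 0]],
    [0.055, [0, 0, -0.005], [0, 0, 0]],
    [0.055, [0, 0, 0], [0, 0, 0]],
    [0.055, [0, 0, 0], [0, 0, 0]],
  ],
)

```text
time_s: 24.0
position: [0.4744, 0.3091, 0.0011]
orientation: [[0.003, 1.0, -0.001], [1.0, -0.003, -0.001], [-0.001, -0.001, -1.0]]
wrist_force: [0.0, 0.3, -1.9]
gripper_width: 0.0579
```

Run:
```python
from h import *
s=shot("side","24");w=shot("wrist","24");o=state(); crop("side","24",(200,160,330,260))
for r in ring(w,258,250,55): print(np.round(r,1),onz(w,r[0],r[1],o["position"][2]+.0422)[:2].round(4))
```

```text
24.1 [0.4745 0.3091 0.0013] [[0.003, 1.0, -0.0], [1.0, -0.003, -0.001], [-0.001, -0.0, -1.0]] [-0.   0.1 -0.6] 0.05778600210027652
scale 6
[259.6 251.4  38.7  53. ] [0.4739 0.3097]
[259.3 251.7  81.3  94.2] [0.4737 0.3096]
```

View pics/side24c.png

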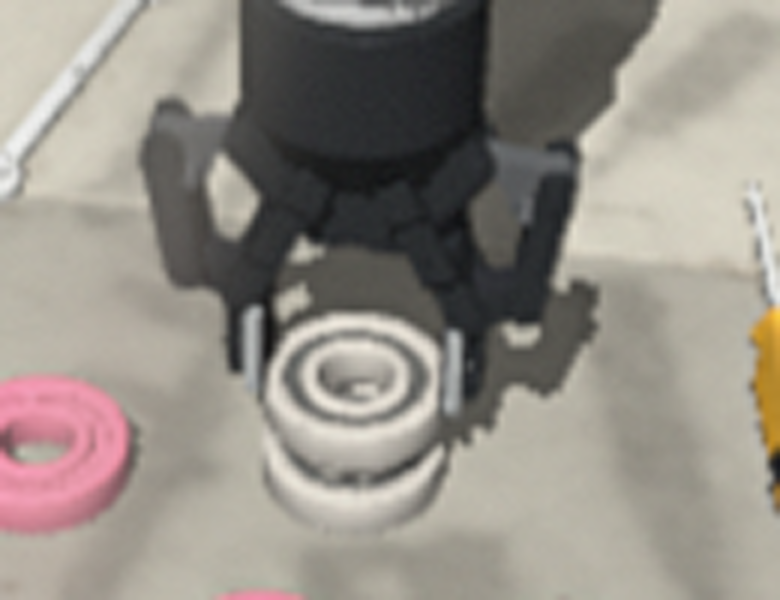

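View pics/wrist24.png

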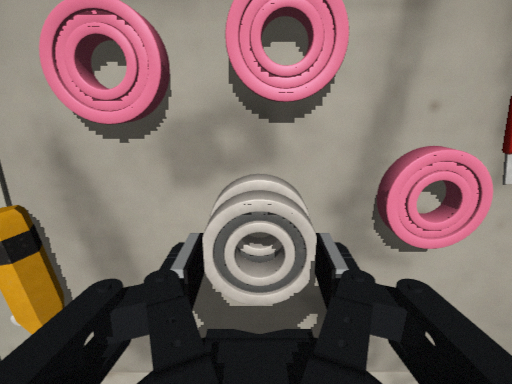

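>>> jog_arm(
  moves=[
    [0.055, [0, 0.0005, -0.005], [0, 0, 0]],
    [0.055, [0, 0, -0.002], [0, 0, 0]],
    [0.055, [0, 0, 0], [0, 0, 0]],
    [0.055, [0, 0, 0], [0, 0, 0]],
  ],
)

```text
time_s: 24.5
position: [0.4747, 0.3098, -0.0061]
orientation: [[0.003, 1.0, 0.0], [1.0, -0.003, -0.001], [-0.001, 0.0, -1.0]]
wrist_force: [1.0, 0.2, -1.4]
gripper_width: 0.0578
```

>>> jog_arm(
  moves=[
    [0.055, [0, 0, -0.002], [0, 0, 0]],
    [0.055, [0, 0, -0.001], [0, 0, 0]],
    [0.055, [0, 0, -0.001], [0, 0, 0]],
  ],
)

```text
time_s: 24.8
position: [0.475, 0.3099, -0.0101]
orientation: [[0.003, 1.0, 0.001], [1.0, -0.003, -0.0], [-0.0, 0.001, -1.0]]
wrist_force: [-0.4, -0.1, -1.3]
gripper_width: 0.0583
```

>>> jog_arm(
  moves=[
    [0.055, [-0.0003, 0, -0.001], [0, 0, 0]],
    [0.055, [0, 0, -0.001], [0, 0, 0]],
  ],
)

```text
time_s: 25.0
position: [0.475, 0.3099, -0.0103]
orientation: [[0.003, 1.0, 0.002], [1.0, -0.003, -0.002], [-0.002, 0.002, -1.0]]
wrist_force: [-3.1, -2.0, 8.8]
gripper_width: 0.0582
```

Seated. Release, rise and back off to look.

>>> jog_arm(
  moves=[
    [0.06, [0, 0, 0.0005], [0, 0, 0]],
    [0.068, [0, 0, 0], [0, 0, 0]],
    [0.075, [0, 0, 0.003], [0, 0, 0]],
    [0.078, [0, 0, 0.02], [0, 0, 0]],
    [0.078, [0, 0, 0.035], [0, 0, 0]],
    [0.078, [0, -0.01, 0.04], [0, 0, 0]],
    [0.078, [0, -0.02, 0.02], [0, 0, 0]],
    [0.078, [0, -0.02, 0], [0, 0, 0]],
    [0.078, [0, 0, 0], [0, 0, 0]],
    [0.078, [0, 0, 0], [0, 0, 0]],
  ],
)

```text
time_s: 26.0
position: [0.4755, 0.2613, 0.1149]
orientation: [[0.0, 1.0, 0.005], [1.0, -0.0, 0.002], [0.002, 0.005, -1.0]]
wrist_force: [-0.2, -0.1, -0.0]
gripper_width: 0.078
```

Run:
```python
from h import *
s=shot("side","25");w=shot("wrist","25");o=state(); crop("side","25",(200,120,330,260))
for r in ring(w,252,120,40): print(np.round(r,1),onz(w,r[0],r[1],.032)[:2].round(4))
```

```text
26.1 [0.4751 0.2614 0.1143] [[-0.0, 1.0, 0.004], [1.0, 0.0, 0.001], [0.001, 0.004, -1.0]] [-0.4 -0.6 -0. ] 0.07820520376061664
scale 4
[258.3 133.2  29.6  30.1] [0.4743 0.3092]
[258.3 132.6  55.3  55.4] [0.4743 0.3097]
```

View pics/side25c.png

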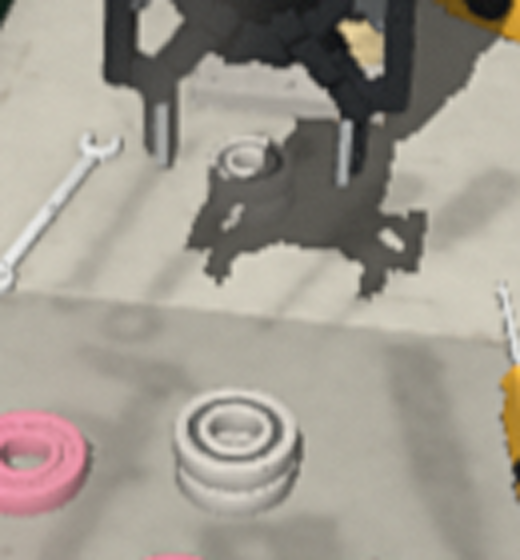

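View pics/wrist25.png

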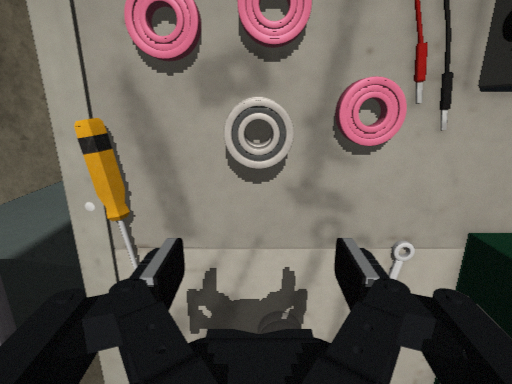

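Run:
```python
from rig import *
import numpy as np
print(np.abs(get_obs()["qd"]).max()); print(job_done())
```

```text
0.010733572053833107
the job is handed in; nothing more can be done
None
```

The job is done and handed in at about 26 s, well inside the 67 s limit; no verdict was reported.

I laid the upper large bearing on the bare bench halfway. Then I took the small one out and laid it on the lone small bearing, and put the large bearing back on the lower one.

**Last checks**
- **Large pair:** the wrist camera put the upper one at (0.474, 0.3095), against (0.4737, about 0.310) for the lower one, so about 1 mm off centre. The side view showed it lying flat.
- **Small pair:** the upper one is at (0.5001, 0.0718), against (0.4992, 0.0712) for the lone one, also about 1 mm off and flat. I measured this just after placing it. The last side view still showed the pair standing, but I did not measure it again.
- **Top camera:** the arm blocked its view when I tried it mid-job, so I did not use it for a final check.
- **At hand-in:** the gripper was open and clear of everything. The highest push I read on contact was about 17 N, though I only read it at the end of each move.

**What disagreed**
- **Finger tips:** the camera views put the tips about 30 to 40 mm above the reported tool point. The description led me to expect about 11 mm with the fingers open. I set heights from the pictures and from contact instead.
- **Finger opening:** the reading was about 4 mm smaller than the width of the bearings held.
- **Extra regrip:** my first grip on the upper large bearing was too low to lay it on the bench. I set it back on the pile once and took it again higher.

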